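Mount a pattern roller drum on its spindle and hang it in the stand

TASK

Pick up the spindle by its wooden handle, thread its shaft through the bore of the large pattern drum lying in the wooden cradle, and push gently until the collar is fully home against the drum's end. Then lift the drum out on the spindle, without handling the drum itself, and hang the spindle in the two notches of the steel stand with the drum between them and still against the collar. Let go, and leave the other things on the bench where they are.

Things in the scene. Friction and masses are not known exactly. Their poses are not given: they have to be found in the camera images.
- spindle: Aluminium spindle with wooden handle, 230 mm, 100 g; lies level, axis 36 mm up, in a plywood rest (notches at x = -24.5 and 85). Origin: on the axis in the collar's front face, which must meet the drum. x: along the shaft to its tip. Handle x -120 to -40 mm (20 wide in y, 24 high); 12 mm neck -40 to -8; 30 mm dia. collar -8 to 0; 12 mm shaft 0 to 110, its tip nearly square-edged.
- spindle_handle (a point): Point on the spindle's axis in the middle of the handle (80 mm behind the collar's front face).
- spindle_tip (a point): Centre of the free end of the shaft (110 mm in front of the collar's front face).
- spindle_mid (a point): Point on the spindle's axis 30 mm in front of the collar's front face: the middle of the drum when seated, midway between the places where the shaft rests in the stand.
- drum: Large grey plastic drum with dark ribs, 80 mm diameter, 60 mm long, 140 g, loose, lying on its side in the cradle. Origin: its middle. x: along its axis, parallel to the cradle's x. A stiff white 36 mm bush in it carries the through bore: 14.6 mm wide, square-edged, 1.3 mm of room round the shaft, its centre 3.5 mm off the drum's axis in an unknown direction, so entry must be felt for.
- cradle: Fixed wooden cradle 100 x 96 mm: base 30 mm high, two sloping rails hold the drum's axis 75 mm above the origin (centre of underside). x: the direction in which the spindle is pushed in. Open at -x; at +x two posts (28 mm either side, 84 mm high, faces at x = 32 mm) stop the drum and the shaft passes between them. The drum starts with its middle at x = -4 to +1 mm; the posts stop it at +2.
- stand: Fixed steel stand: base 150 x 85 x 12 mm, two upright 8 mm plates at x = -54.5 and 54.5 mm with 90 degree V notches, open above, holding the shaft's axis 75 mm above the origin (centre of underside). Notches about 46 mm wide at the top, 90 mm up. x: the line through both notches. The neck lies in one notch, the shaft beyond the drum in the other, handle outside; either way round.
- spare_drum: Smaller grey drum standing on end, 60 mm in diameter, 45 mm high, bore 18 mm. Bystander. Origin: centre of underside.
- putty_knife: Putty knife, 200 mm long, lying flat. Bystander.
- brush: Brush, 200 mm long, lying flat. Bystander.
- sanding_block: Cork sanding block 90 x 50 x 30 mm. Bystander. Origin: centre of underside.
- bowl: Black rubber mixing bowl, 110 mm wide, 50 mm high. Bystander.
- jar: White jar, 60 mm wide, 90 mm high. Bystander.
Things that resemble listed ones, but are neither listed nor needed, are in the scene too. There is more than one size of the spindle; the one meant has the size given above.

How it is judged (in metres and radians):
On the way, in this order (a step that is already met when the one before it is completed fails the run):
1. the shaft is through the drum's bore and the collar home against its end (gap under 3.5 mm) while the drum still lies in the cradle (x of drum in the frame of spindle between 0.024 and 0.0335 m and y of drum in the frame of spindle between -0.007 and 0.007 m and z of drum in the frame of spindle between -0.007 and 0.007 m and distance between drum and cradle below 0.082 m and z of drum in the frame of cradle below 0.079 m), for 0.2 s.
2. the drum is carried on the spindle, lifted at least 40 mm clear of the cradle (z of drum in the frame of cradle above 0.115 m and x of drum in the frame of spindle between 0.024 and 0.042 m and y of drum in the frame of spindle between -0.007 and 0.007 m), for 0.2 s.
At the end, for the whole second after the job is handed in: The spindle lies at rest in both notches of the stand (its axis within 4 mm of the notch line sideways and in height, within 11 mm of the middle along it, within 0.06 rad), the drum is on its shaft between the plates with no more than 8 mm between it and the collar, and the gripper has let go (x of spindle_mid in the frame of stand between -0.011 and 0.011 m and y of spindle_mid in the frame of stand between -0.004 and 0.004 m and z of spindle_mid in the frame of stand between 0.071 and 0.079 m and angle between the x axis of spindle and the x axis of stand, either way round below 0.06 rad and x of drum in the frame of spindle between 0.024 and 0.038 m and y of drum in the frame of spindle between -0.007 and 0.007 m and linear speed of spindle below 0.02 m/s and linear speed of drum below 0.03 m/s and contact force between the fingers and spindle below 0.2 N); the robot touches nothing.
It fails at once if the spindle is pressed against the drum with more than 25 N (contact force between spindle and drum above 25 N).
It fails at once if the drum is touched with the gripper (contact force between any of the fingers, the arm and drum above 1 N).
It fails at once if a bystander is moved more than 25 mm (distance of any of spare_drum, putty_knife, brush, sanding_block, bowl, jar from where it was at the start of the episode above 0.025 m).
It also fails if it takes over 72 s, if anything falls off the work surface, if the arm or the gripper's body presses on something with over 40 N, if the wrist force passes 120 N, or if a joint passes its speed limit or range.

ROBOT

A 6-joint arm with a two-finger parallel gripper is mounted at the origin on the work surface. World frame = base frame: x ahead of the robot, y to its left, z up, the work surface at z = 0. Lengths are in mm, angles in degrees, forces in N, time in s.
With the tool pointing down it reaches from about 350 to 850 mm from the base axis. Payload 8.1 kg.
Tool frame: the origin (TCP) lies on the centre line of the jaws, within the pads' length; the fingertips stand 11 mm ahead of it and the grasp point (between the pads) lies 8 mm behind it; z points along the fingers, y is the direction in which the jaws open and shut (so a half turn about z gives the same grasp; the last joint's range is limited). The gripper opens to 85 mm and grips with 20 to 120 N. Pads are 22 mm wide; open, the fingers measure 114 mm over their backs; the gripper's body (76 mm by 85 mm) begins 54 mm behind the grasp point. The pads swing forward as they close: fully open they stand 13 mm farther back than shut.
Start: joints at [-79.836, 7.471, 85.268, -0, 87.261, -4.893], TCP at [155.892, -579.399, 242.292] pointing down, gripper open.
Joint ranges: [-169.43, 169.43], [-51.17, 129.36], [1.28, 143.12], [-76.62, 256.62], [0, 156.53], [-152.29, 152.29]. Speed limits (degrees/s): [136.94, 136.94, 159.86, 180, 180, 180].

INTERFACE

Orientations are given as [roll, pitch, yaw] about the fixed x, y, z axes, in that order (R = Rz(yaw) Ry(pitch) Rx(roll)).
In Python, from bench import telemetry, viewer, r gives the robot as it stands.
- The arm moves only by the shell command python3 -m inch 'ROWS' [FORCE]. ROWS is JSON, a list of rows, each a list of 3 entries, a list of its own where there are three numbers: the shift along the tool's x, y, z in cm, then the turn, a rotation vector about the tool's x, y, z in rad, then the opening, from 0 (shut) to 1 (fully open). A call has 1 to 20 rows; each row is the pose to reach, as a shift and turn from the pose commanded when the call began, along the tool's axes at that moment; what a row does not reach only later rows make up. A row lasts 1/10 s, in which the tool goes at most 50 mm and 8.59 degrees, less where a joint would pass 70% of its speed; a pose out of reach is approached as far as the arm can. A call with a gripper value outside its range is refused whole. The fingers move at their own pace and stop on an object; FORCE is the grip in N (left out, the last holds). Time passes only in rows, so rows that repeat a pose let the fingers close. It gives the time, the measured TCP pose, the force and the opening at its end, in the units of the state.
- telemetry.sense(): the state, without advancing time (a new reading comes with each control period).
- viewer.snapshot(name): name is "scene" or "side" or "wrist"; returns the picture (480x640x3 uint8, red, green, blue); there is no depth.
- viewer.camera_model(name): a dict with "fx", "fy", "cx", "cy" (pixels), "dist" ([k1, k2, p1, p2, k3] as OpenCV has them; the pictures are not rectified), "cam_to_world" (4x4, takes a point from camera to world coordinates); the wrist camera has in their place "mount" (4x4, takes a point from camera to tool coordinates, whose origin is the TCP and whose axes are the flange's). Camera axes: x right, y down, z forward; pixel columns grow to the right and rows downward; lengths in mm; the calibration is good to about 2 mm. A picture is of the moment at which its call begins: read the wrist's pose just before it. camera_model takes no time and is no camera call.
- r.hand_in(): hands the job in, once; it reports no verdict.
The state is a dict: "time": time; "joint_pos": joint angles; "qd": joint speeds; "joint_efforts": joint torques, N m; "tool_pos": TCP position; "tcp_rot": TCP orientation; "ft_force": force on the tool from outside, world axes, zero at the start; "wrist_torque": the same for the moment, N m; "finger_gap": finger opening in mm.
Only numpy, scipy, OpenCV 4.12 (cv2) and the standard library are available. Lean on these libraries where they do the work, as an engineer would, in place of code of your own. Each camera call takes 0.05 s, during which the arm holds its last target.

## Working session

There is one attempt and no reset: what is moved stays moved. The work goes in short steps, Python scripts to look and compute and a shell command to move; the robot and the scene stay as the last step left them, time stands still between calls to the robot, and variables do not carry over. Pictures are saved under pics/ and viewed, and the job is handed in when it is done.

```bash
ls; mkdir -p pics; python3 - <<'E'
from bench import telemetry, viewer, r
import cv2
print(telemetry.sense())
for n in ["scene","side","wrist"]:
    im=viewer.snapshot(n); cv2.imwrite(f"pics/{n}0.png",im[:,:,::-1])
    print(n,viewer.camera_model(n))
E
```

```text
pics
{'time': 0.0, 'joint_pos': array([-7.98359631e+01,  7.51305671e+00,  8.53303775e+01, -4.21060911e-05,
        8.72628334e+01, -4.89119464e+00]), 'qd': array([ 0.03864127,  0.09361387, -0.04916186,  0.06974103, -0.06295066,
       -0.06563464]), 'joint_efforts': array([ 1.33107886e-03, -5.69400895e+01, -5.00547838e+01, -7.89216142e-05,
        1.48174691e-02,  2.75273385e-05]), 'tool_pos': array([ 155.79417775, -578.85904959,  241.25528914]), 'tcp_rot': array([-1.79894116e+02, -9.01887497e-03,  1.50552253e+01]), 'ft_force': array([-0.28417607, -1.40680159,  0.2861563 ]), 'wrist_torque': array([-0.00133789,  0.02576574,  0.04345428]), 'finger_gap': 85.27197952437592}
scene {'fx': 502.24494829640196, 'fy': 502.24494829640196, 'cx': 324.2771518070742, 'cy': 231.51951869795278, 'dist': array([-0.08226147,  0.        ,  0.        ,  0.        ,  0.        ]), 'cam_to_world': array([[ 5.40973429e-01,  5.13264090e-01, -6.66264003e-01,
         1.39919189e+03],
       [ 8.40767043e-01, -3.09865078e-01,  4.43953165e-01,
        -6.44742154e+02],
       [ 2.14132704e-02, -8.00339682e-01, -
[... 508 characters left out ...]
     [-8.83149990e-03, -7.78035949e-01, -6.28157676e-01,
         7.22060924e+02],
       [ 0.00000000e+00,  0.00000000e+00,  0.00000000e+00,
         1.00000000e+00]])}
wrist {'fx': 348.5580407237092, 'fy': 348.5580407237092, 'cx': 315.3394479055321, 'cy': 238.86116882824973, 'dist': array([-0.034683,  0.      ,  0.      ,  0.      ,  0.      ]), 'mount': array([[ 2.58199122e-05, -9.65071027e-01, -2.61988382e-01,
         6.60938359e+01],
       [ 9.99999068e-01,  3.82585523e-04, -1.31075399e-03,
        -8.49408982e-01],
       [ 1.36520366e-03, -2.61988103e-01,  9.65070137e-01,
        -1.31542174e+02],
       [ 0.00000000e+00,  0.00000000e+00,  0.00000000e+00,
         1.00000000e+00]])}
```

View pics/scene0.png

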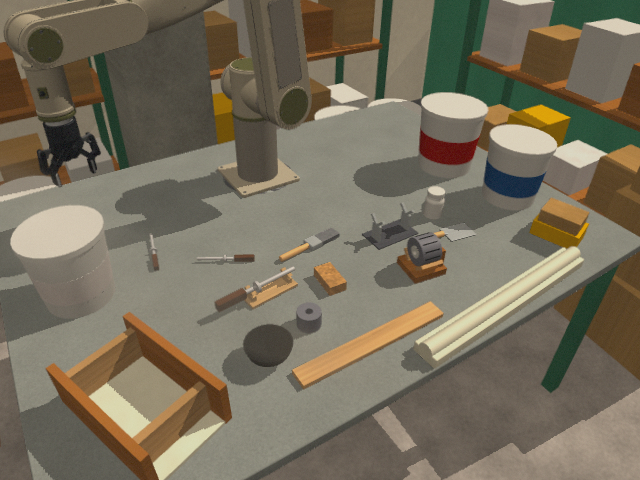

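View pics/side0.png

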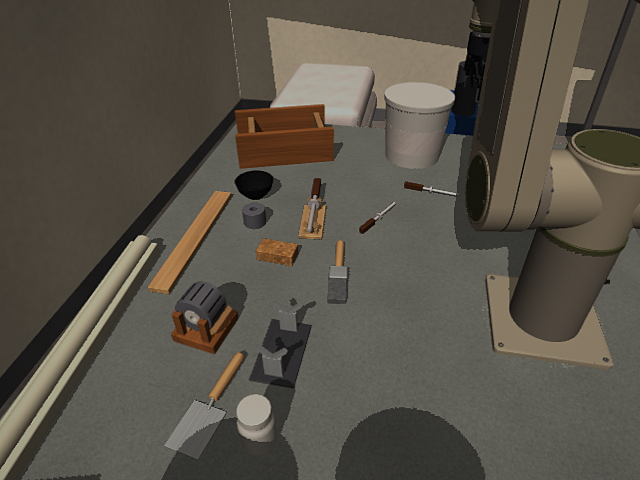

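View pics/wrist0.png

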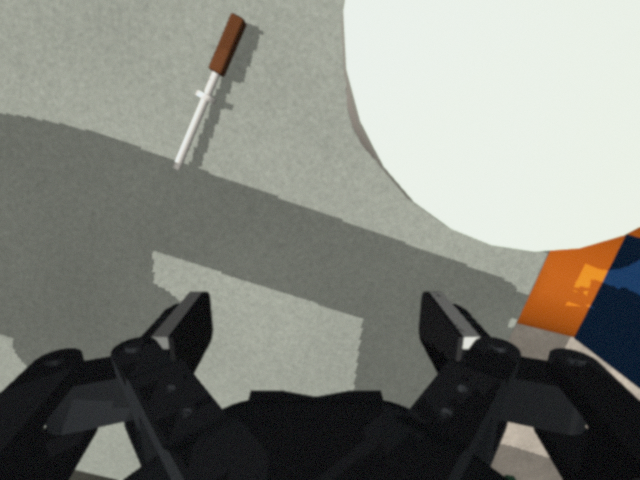

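Candidates for the spindle in the scene view are (255,288) in a plywood rest, (225,259) lying flat and (153,252) lying flat. The first fits: it lies in a rest and looks largest. I'll confirm that with enlarged crops.

```bash
python3 - <<'E'
import cv2
a=cv2.imread("pics/scene0.png"); b=cv2.imread("pics/side0.png")
def crop(im,x,y,w,h,s,n):
    cv2.imwrite(f"pics/{n}.png",cv2.resize(im[y:y+h,x:x+w],None,fx=s,fy=s,interpolation=cv2.INTER_CUBIC))
crop(a,200,230,110,85,7,"c_sp_scene")
crop(b,270,170,90,75,7,"c_sp_side")
crop(a,350,180,130,100,6,"c_cr_scene")
crop(b,160,270,160,120,5,"c_cr_side")
E
```

```text
(no output)
```

View pics/c_sp_scene.png

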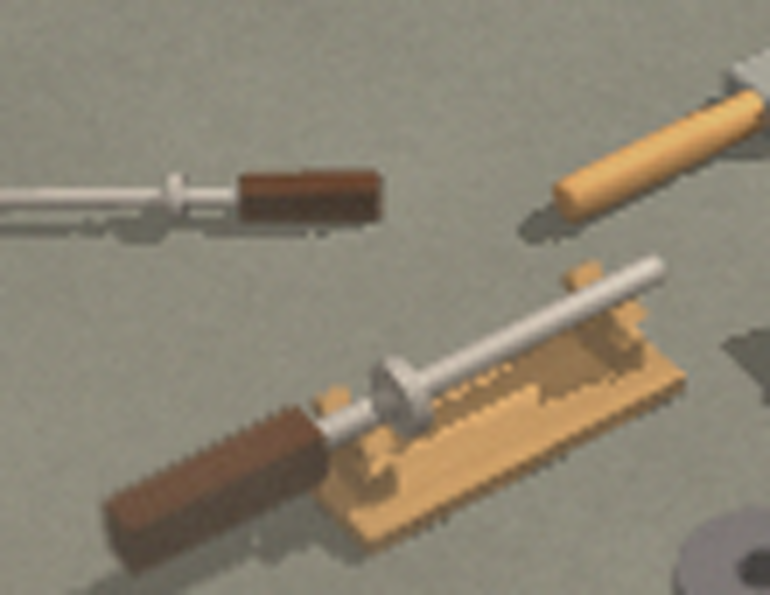

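View pics/c_sp_side.png

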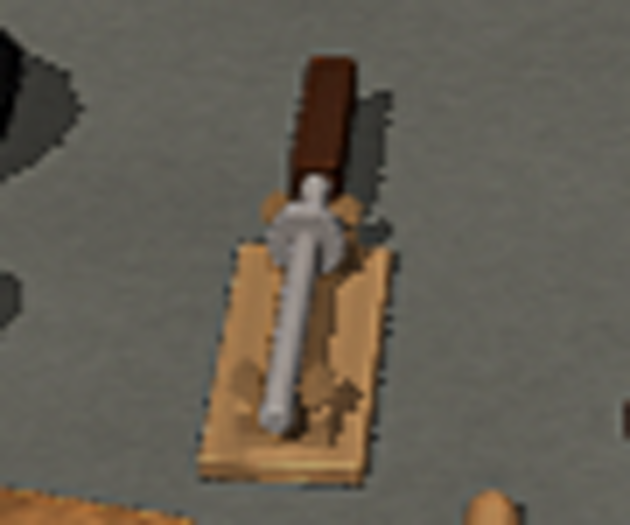

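View pics/c_cr_scene.png

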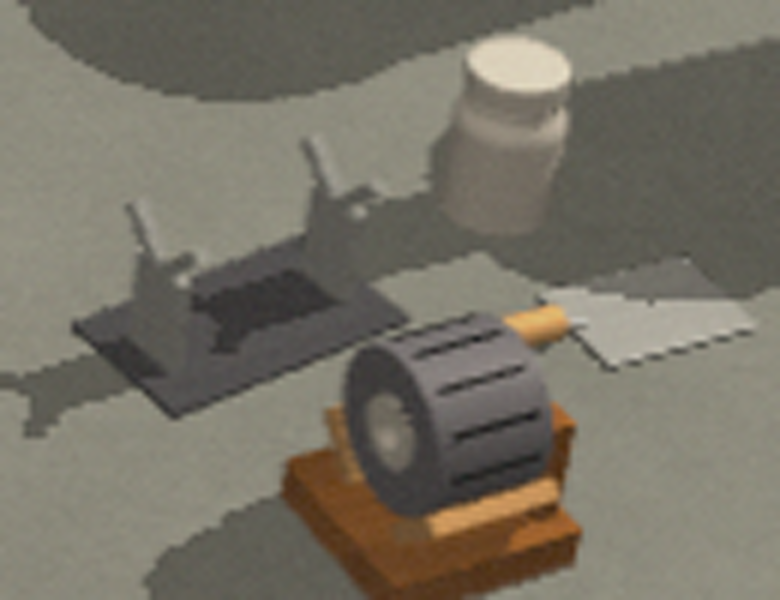

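View pics/c_cr_side.png

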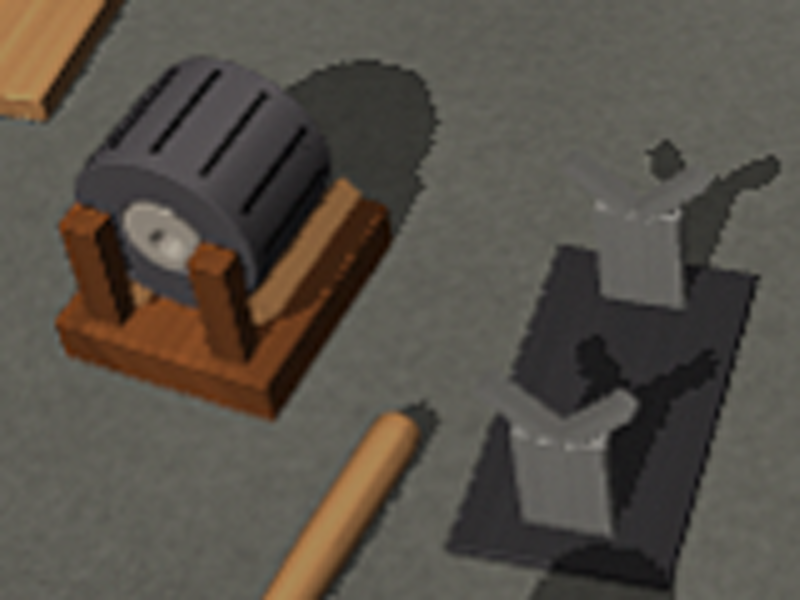

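The spindle in the rest is confirmed: it is the largest, and its collar, neck and rest match the description. In the scene view its tip is at about (294,268) and its collar at (257,286). The drum is in the cradle at (424,249), with its open side facing the spindle (world -y). The stand is at (390,233). Next I'll get coarse positions.

```bash
cat > h.py <<'E'
import numpy as np, cv2
from scipy.spatial.transform import Rotation as Ro
from bench import telemetry, viewer, r
def tool_T(s=None):
    s=s or telemetry.sense(); T=np.eye(4); T[:3,:3]=Ro.from_euler('xyz',s['tcp_rot'],degrees=True).as_matrix(); T[:3,3]=s['tool_pos']; return T
def rays(c,T,px):
    px=np.array(px,float).reshape(-1,1,2)
    K=np.array([[c['fx'],0,c['cx']],[0,c['fy'],c['cy']],[0,0,1]])
    u=cv2.undistortPoints(px,K,np.array(c['dist'])).reshape(-1,2)
    d=np.c_[u,np.ones(len(u))]@T[:3,:3].T
    return T[:3,3],d/np.linalg.norm(d,axis=1)[:,None]
def plane(c,T,px,z):
    o,d=rays(c,T,px); return o+d*((z-o[2])/d[:,2])[:,None]
def tri(obs):
    A=np.zeros((3,3));b=np.zeros(3)
    for c,T,p in obs:
        o,d=rays(c,T,[p]);P=np.eye(3)-np.outer(d[0],d[0]);A+=P;b+=P@o
    x=np.linalg.solve(A,b); res=[]
    for c,T,p in obs:
        o,d=rays(c,T,[p]);res.append(np.linalg.norm((np.eye(3)-np.outer(d[0],d[0]))@(x-o)))
    return x,res
def proj(c,T,X):
    K=np.array([[c['fx'],0,c['cx']],[0,c['fy'],c['cy']],[0,0,1]])
    Ti=np.linalg.inv(T); return cv2.projectPoints(np.array(X,float).reshape(-1,3),cv2.Rodrigues(Ti[:3,:3])[0],Ti[:3,3],K,np.array(c['dist']))[0].reshape(-1,2)
def wT(T): return T@viewer.camera_model("wrist")["mount"]
def shift(T,goal_p):  # world goal -> tool shift cm
    return T[:3,:3].T@(np.array(goal_p)-T[:3,3])/10
np.set_printoptions(suppress=True,precision=2)
E
python3 - <<'E'
from h import *
S=viewer.camera_model("scene");D=viewer.camera_model("side")
ST=S['cam_to_world'];DT=D['cam_to_world']
f=lambda x,y:(x/7+200,y/7+230); g=lambda x,y:(x/7+270,y/7+170)
print("spindle tip",tri([(S,ST,f(655,265)),(D,DT,g(275,418))]))
print("collar",tri([(S,ST,f(405,395)),(D,DT,g(308,235))]))
print("tip/collar/handle z36 scene",plane(S,ST,[f(655,265),f(405,395),f(325,440)],36))
print("side",plane(D,DT,[g(275,418),g(308,235)],36))
g2=lambda x,y:(x/5+160,y/5+270); f2=lambda x,y:(x/6+350,y/6+180)
q=plane(D,DT,[g2(562,247),g2(757,275),g2(670,580),g2(448,548)],12);print("stand",q,q.mean(0))
q=plane(S,ST,[f2(75,326),f2(305,237),f2(410,318),f2(175,415)],12);print("stand scene",q,q.mean(0))
q=plane(D,DT,[g2(58,325),g2(270,383),g2(388,207)],30);print("cradle top",q)
q=plane(S,ST,[f2(285,465),f2(390,588),f2(580,528)],30);print("cradle top scene",q)
print("bush far side",plane(D,DT,[g2(160,236)],75), "near scene",plane(S,ST,[f2(390,430)],75))
E
```

```text
spindle tip (array([ 532.33, -161.38,   34.9 ]), [np.float64(1.1728752347868279), np.float64(1.172875234786708)])
collar (array([ 545.62, -273.15,   35.13]), [np.float64(2.68757899818911), np.float64(2.6875789981892346)])
tip/collar/handle z36 scene [[ 534.81 -161.67   36.  ]
 [ 549.7  -272.74   36.  ]
 [ 555.76 -307.07   36.  ]]
side [[ 531.3  -161.26   36.  ]
 [ 543.85 -275.14   36.  ]]
stand [[547.28 116.32  12.  ]
 [465.86 115.7   12.  ]
 [466.05 259.6   12.  ]
 [547.92 262.2   12.  ]] [506.78 188.46  12.  ]
stand scene [[486.13  98.14  12.  ]
 [486.26 243.44  12.  ]
 [566.56 243.79  12.  ]
 [566.56  97.44  12.  ]] [526.38 170.7   12.  ]
cradle top [[722.15 207.17  30.  ]
 [630.84 217.49  30.  ]
 [616.93 124.27  30.  ]]
cradle top scene [[638.11 102.86  30.  ]
 [726.4   88.83  30.  ]
 [740.86 187.47  30.  ]]
bush far side [[677.03 192.75  75.  ]] near scene [[683.16 118.58  75.  ]]
```

```bash
python3 - <<'E'
from h import *
S=viewer.camera_model("scene");D=viewer.camera_model("side")
ST=S['cam_to_world'];DT=D['cam_to_world']
g2=lambda x,y:(x/5+160,y/5+270); f2=lambda x,y:(x/6+350,y/6+180)
for n,a,b in [("stand --",f2(75,326),g2(562,247)),("hmm",f2(75,326),g2(757,275)),("c",f2(305,237),g2(670,580)),("d",f2(410,318),g2(448,548)),("e",f2(175,415),g2(562,247)),
 ("cr far right",f2(580,528),g2(58,325)),("cr",f2(285,465),g2(388,207)),
 ("jar",f2(520,65),(254,409))]:
    print(n,tri([(S,ST,a),(D,DT,b)]))
E
```

```text
stand -- (array([525.27, 100.88,  21.69]), [np.float64(28.436667690618336), np.float64(28.4366676906185)])
hmm (array([470.36, 107.68,  -0.34]), [np.float64(2.7849168692499724), np.float64(2.7849168692499506)])
c (array([470.81, 254.28,   0.05]), [np.float64(3.1096802986436733), np.float64(3.1096802986435685)])
d (array([553.23, 255.52,  -0.48]), [np.float64(1.7256841407585959), np.float64(1.7256841407586192)])
e (array([552.71, 107.3 ,  -0.63]), [np.float64(1.952377739352601), np.float64(1.9523777393527266)])
cr far right (array([730.39, 198.79,  17.45]), [np.float64(1.187546442231332), np.float64(1.1875464422314448)])
cr (array([624.21, 113.96,  16.17]), [np.float64(1.8703907836049218), np.float64(1.8703907836050573)])
jar (array([501.97, 359.59,  87.26]), [np.float64(1.8400339493523374), np.float64(1.8400339493523463)])
```

```bash
python3 - <<'E'
from h import *
S=viewer.camera_model("scene");D=viewer.camera_model("side")
ST=S['cam_to_world'];DT=D['cam_to_world']
print("bucket rim centre",tri([(S,ST,(60,238)),(D,DT,(420,97))]))
T=tool_T()
p0=np.array([545.6,-269]);u=np.array([532.3-545.6,-161.4+273.1]);u/=np.linalg.norm(u);print("yaw",np.degrees(np.arctan2(u[1],u[0])))
h=p0-80*u;print("handle",h)
for g in [(156,-400,300),(h[0],h[1],200)]: print(shift(T,g))
print("turn about tool z",-np.radians(96.8-15.05))
# pinch checks: jaws centres
E
```

```text
bucket rim centre (array([ 301.67, -662.56,  187.76]), [np.float64(8.106127055442792), np.float64(8.106127055442833)])
yaw 96.79017879856092
handle [ 555.06 -348.44]
[  4.67 -17.29  -5.83]
[ 44.54 -11.88   4.17]
turn about tool z -1.4268066635053644
```

```bash
python3 -m inch '[[[44.5,-11.9,0],[0,0,-1.427],1],[[44.5,-11.9,0],[0,0,-1.427],1],[[44.5,-11.9,0],[0,0,-1.427],1],[[44.5,-11.9,0],[0,0,-1.427],1],[[44.5,-11.9,0],[0,0,-1.427],1],[[44.5,-11.9,0],[0,0,-1.427],1],[[44.5,-11.9,0],[0,0,-1.427],1],[[44.5,-11.9,4],[0,0,-1.427],1],[[44.5,-11.9,4],[0,0,-1.427],1],[[44.5,-11.9,4],[0,0,-1.427],1],[[44.5,-11.9,4],[0,0,-1.427],1],[[44.5,-11.9,4],[0,0,-1.427],1],[[44.5,-11.9,4],[0,0,-1.427],1]]' 100
python3 - <<'E'
from h import *
s=telemetry.sense();print(s['time'],s['tool_pos'],s['tcp_rot'])
im=viewer.snapshot("wrist");cv2.imwrite("pics/w1.png",im[:,:,::-1])
np.save("w1T.npy",tool_T(s))
E
```

```text
time: 1.45
tool_pos: [554.0, -349.8, 202.9]
tcp_rot: [180.0, 0.0, 96.7]
ft_force: [0.5, 0.4, -0.1]
finger_gap: 85.4
1.45 [ 554.03 -349.84  202.86] [179.99   0.04  96.68]
```

View pics/w1.png

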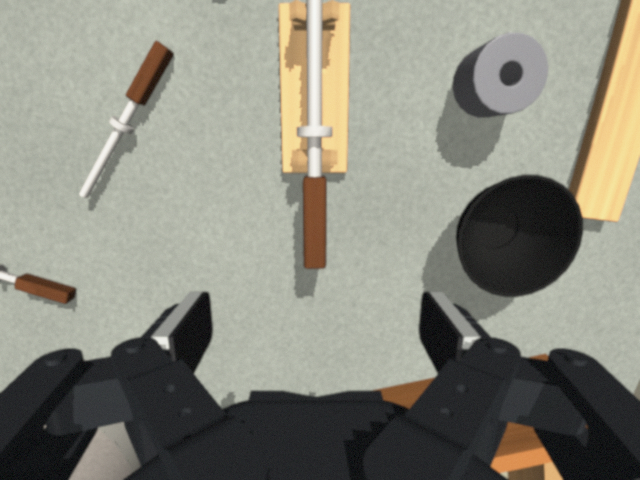

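The spindle is aligned with the tool: its handle spans (302–327, 178–268) and its collar is at (315,131). I'll measure it by mask.

```bash
python3 - <<'E'
from h import *
T=np.load("w1T.npy");W=viewer.camera_model("wrist");WT=wT(T)
im=cv2.imread("pics/w1.png");hsv=cv2.cvtColor(im,cv2.COLOR_BGR2HSV)
m=((im[:,:,2]>60)&(im[:,:,2]<160)&(im[:,:,0]<60)&(hsv[:,:,1]>120)).astype(np.uint8)
m[:,:290]=0;m[:,340:]=0;m[300:]=0;m[:160]=0
ys,xs=np.nonzero(m)
y0,y1=ys.min(),ys.max();print(y0,y1,len(ys))
pts=[]
for y in (y0+8,y1-8):
    x=xs[ys==y];print(y,x.min(),x.max());pts.append(((x.min()+x.max())/2,y))
a=plane(W,WT,[pts[0],pts[1],(315,y0),(315,y1),(315.5,131)],46);print(a)
dv=a[0]-a[1];print("yaw",np.degrees(np.arctan2(dv[1],dv[0])))
hc=plane(W,WT,[((pts[0][0]+pts[1][0])/2,y0),(( pts[0][0]+pts[1][0])/2,y1)],48)
print("handle ends",hc,hc.mean(0),np.linalg.norm(hc[0]-hc[1]))
print("collar",plane(W,WT,[(315.5,126),(315.5,137)],50))
print("shift to handle centre", shift(T,[hc.mean(0)[0],hc.mean(0)[1],28]))
E
```

```text
177 267 1862
185 304 324
259 305 324
[[ 548.6  -315.25   46.  ]
 [ 556.43 -378.89   46.  ]
 [ 548.66 -308.68   46.  ]
 [ 557.72 -386.17   46.  ]
 [ 544.86 -272.69   46.  ]]
yaw 97.01042477126605
handle ends [[ 548.04 -308.57   48.  ]
 [ 556.98 -385.53   48.  ]] [ 552.51 -347.05   48.  ] 77.47881628823936
collar [[ 544.43 -269.11   50.  ]
 [ 545.4  -277.34   50.  ]]
shift to handle centre [ 0.31 -0.12 17.49]
```

```bash
python3 -m inch '[[[0.15,-0.11,5],[0,0,0],1],[[0.15,-0.11,10],[0,0,0],1],[[0.15,-0.11,14],[0,0,0],0.8],[[0.15,-0.11,16],[0,0,0],0.7],[[0.15,-0.11,17.2],[0,0,0],0.6],[[0.15,-0.11,17.4],[0,0,0],0.5],[[0.15,-0.11,17.4],[0,0,0],0],[[0.15,-0.11,17.4],[0,0,0],0],[[0.15,-0.11,17.4],[0,0,0],0],[[0.15,-0.11,17.4],[0,0,0],0],[[0.15,-0.11,17.4],[0,0,0],0]]' 110
```

```text
time: 2.6
tool_pos: [554.3, -348.8, 30.7]
tcp_rot: [179.9, 0.2, 96.8]
ft_force: [-4.2, -2.3, 6.7]
finger_gap: 18.6
```

```bash
python3 -m inch '[[[0,0,-3],[0,0,0],0],[[0,0,-6],[0,0,0],0],[[0,0,-10],[0,0,0],0],[[0,0,-14],[0,0,0],0],[[0,0,-14],[0,0,0],0]]'
python3 - <<'E'
from h import *
T=tool_T();s=telemetry.sense();print(s['ft_force'],s['wrist_torque'],s['finger_gap'])
base=Ro.from_euler('xyz',[180,0,81.6],degrees=True)
for a in (30,-30):
    Rt=base*Ro.from_rotvec([0,np.radians(a),0]);print(a,"toolx",Rt.as_matrix()[:,0])
    print((Ro.from_matrix(T[:3,:3]).inv()*Rt).as_rotvec(), shift(T,(578,-37,150)),shift(T,(578,-37,100)))
E
```

```text
time: 3.1
tool_pos: [557.3, -350.0, 177.7]
tcp_rot: [179.4, 0.5, 96.8]
ft_force: [0.3, -0.7, 0.3]
finger_gap: 18.3
[ 0.25 -0.74  0.33] [-0.11  0.01  0.01] 18.310647378644564
30 toolx [0.13 0.86 0.5 ]
[-0.06  0.53  0.26] [30.86  5.75  2.54] [30.91  5.7   7.54]
-30 toolx [ 0.13  0.86 -0.5 ]
[ 0.08 -0.51  0.26] [30.86  5.75  2.54] [30.91  5.7   7.54]
```

```bash
python3 -m inch '[[[10,2,0],[0,0,0.26],0],[[31,5.7,2.5],[-0.06,0.53,0.26],0],[[31,5.7,2.5],[-0.06,0.53,0.26],0],[[31,5.7,2.5],[-0.06,0.53,0.26],0],[[31,5.7,2.5],[-0.06,0.53,0.26],0],[[31,5.7,2.5],[-0.06,0.53,0.26],0],[[31,5.7,5],[-0.06,0.53,0.26],0],[[31,5.7,7.5],[-0.06,0.53,0.26],0],[[31,5.7,7.5],[-0.06,0.53,0.26],0],[[31,5.7,7.5],[-0.06,0.53,0.26],0],[[31,5.7,7.5],[-0.06,0.53,0.26],0]]'
python3 - <<'E'
from h import *
s=telemetry.sense();print(s['time'],s['tool_pos'],s['tcp_rot'],s['qd'].max())
im=viewer.snapshot("wrist");cv2.imwrite("pics/w2.png",im[:,:,::-1])
np.save("w2T.npy",tool_T(s))
E
```

```text
time: 4.2
tool_pos: [574.4, -33.8, 95.0]
tcp_rot: [-179.5, -30.4, 81.4]
ft_force: [-0.6, 0.8, -0.5]
finger_gap: 18.3
4.2 [574.35 -33.84  94.99] [-179.47  -30.44   81.41] 0.03325934740785452
```

View pics/w2.png

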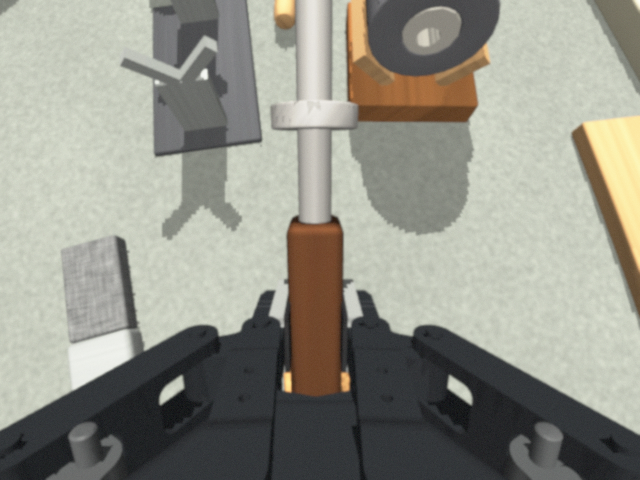

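```bash
python3 - <<'E'
import cv2
a=cv2.imread("pics/w2.png")
cv2.imwrite("pics/w2a.png",cv2.resize(a[0:130,330:510],None,fx=4.4,fy=4.4,interpolation=cv2.INTER_CUBIC))
cv2.imwrite("pics/w2b.png",cv2.resize(a[0:170,110:290],None,fx=3.5,fy=3.5,interpolation=cv2.INTER_CUBIC))
E
```

```text
(no output)
```

View pics/w2a.png

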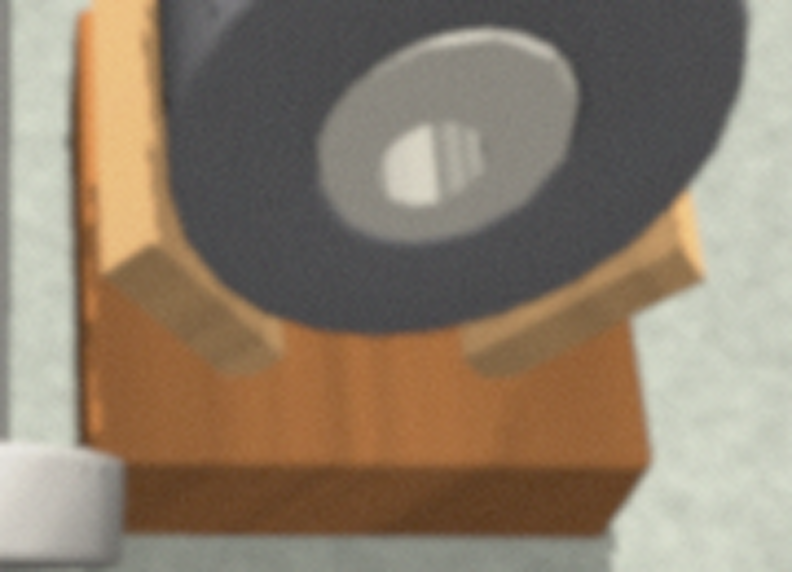

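View pics/w2b.png

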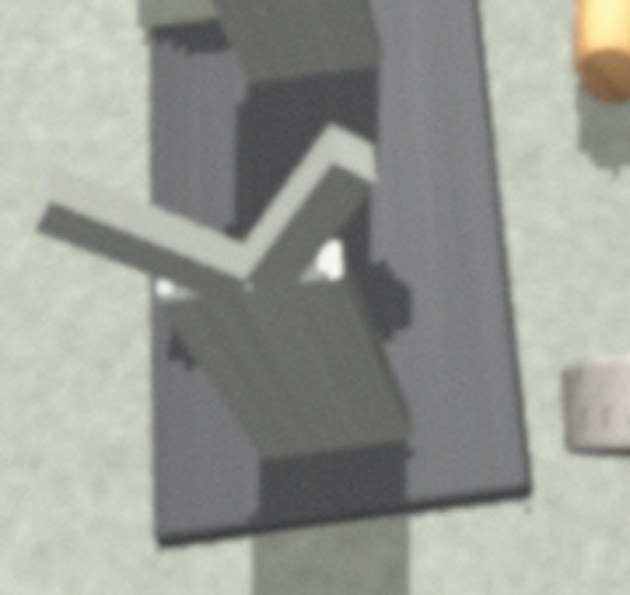

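```bash
cat > m.py <<'E'
from h import *
T=np.load("w2T.npy");W=viewer.camera_model("wrist");WT=wT(T)
S=viewer.camera_model("scene");D=viewer.camera_model("side")
ST=S['cam_to_world'];DT=D['cam_to_world']
w=lambda x,y:(x/4.4+330,y/4.4); v=lambda x,y:(x/3.5+110,y/3.5)
g2=lambda x,y:(x/5+160,y/5+270); f2=lambda x,y:(x/6+350,y/6+180)
E
python3 - <<'E'
from m import *
p0=plane(W,WT,[w(607,533)],0)[0];print("cradle corner bottom",p0)
o,d=rays(W,WT,[w(648,463)]);d=d[0]
for z in (14,17,20,30): print(z,o+d*(z-o[2])/d[2])
print("tri corner top",tri([(W,WT,w(648,463)),(S,ST,f2(390,588))]))
print("bush centre tri",tri([(W,WT,w(447,140)),(S,ST,f2(390,430))]))
print("stand corners z0",plane(W,WT,[v(160,540),v(530,490)],0))
print("stand notch tri", tri([(W,WT,v(246,282)),(S,ST,f2(165,268))]))
b=tri([(S,ST,f2(75,326)),(W,WT,v(160,540))]);print(b); b=tri([(S,ST,f2(175,415)),(W,WT,v(530,490))]);print(b)
E
```

```text
cradle corner bottom [716.15 101.78   0.  ]
14 [718.84 106.06  14.  ]
17 [716.94 104.1   17.  ]
20 [715.03 102.14  20.  ]
30 [708.66  95.62  30.  ]
tri corner top (array([715.91, 101.86,  17.29]), [np.float64(1.7341322374282866), np.float64(1.734132237428396)])
bush centre tri (array([672.95, 130.1 ,  63.94]), [np.float64(0.9002754955523283), np.float64(0.9002754955523207)])
stand corners z0 [[467.77 109.42   0.  ]
 [551.16 108.98   0.  ]]
stand notch tri (array([504.97, 135.45,  44.68]), [np.float64(0.010160238122083727), np.float64(0.01016023812208569)])
(array([463.45, 116.15, -10.  ]), [np.float64(0.40358802594879295), np.float64(0.4035880259488137)])
(array([550.68, 111.78,  -4.8 ]), [np.float64(0.17812998852464654), np.float64(0.17812998852464387)])
```

```bash
python3 - <<'E'
from m import *
n=np.array([.146,.989,0]);n/=np.linalg.norm(n);l=np.array([n[1],-n[0],0])
P0=np.array([673,127,63.])
def onp(c,CT,px):
    o,d=rays(c,CT,px);t=((P0-o)@n)/(d@n);X=o+d*t[:,None];return np.c_[(X-P0)@l,X[:,2]]
print("bush L R T B", onp(W,WT,[w(318,155),w(578,95),w(500,38),w(410,243),w(447,140)]))
print("hole L R T B", onp(W,WT,[w(382,170),w(485,160),w(445,120),w(415,208),w(432,164)]))
print("drum bottom, right", onp(W,WT,[w(375,333),w(745,60)]))
# expected outlines as image pixels: drum circle, bush circle for check
im=cv2.imread("pics/w2.png");th=np.linspace(0,2*np.pi,100)
big=cv2.resize(im[0:130,330:510],None,fx=4.4,fy=4.4,interpolation=cv2.INTER_CUBIC)
for rad,col in ((40,(0,0,255)),(18,(0,255,0))):
    X=P0+rad*(np.cos(th)[:,None]*l+np.sin(th)[:,None]*np.array([0,0,1]))
    q=(proj(W,WT,X)-[330,0])*4.4
    cv2.polylines(big,[q.astype(np.int32)],True,col,1)
cv2.imwrite("pics/w2c.png",big)
E
```

```text
bush L R T B [[-19.91  65.31]
 [ 13.77  75.88]
 [ -0.04  84.64]
 [ -1.88  48.71]
 [ -2.07  68.09]]
hole L R T B [[-9.95 62.68]
 [ 4.53 64.63]
 [-3.4  71.5 ]
 [-3.09 55.63]
 [-2.96 63.83]]
drum bottom, right [[-2.13 29.  ]
 [34.26 81.87]]
```

View pics/w2c.png

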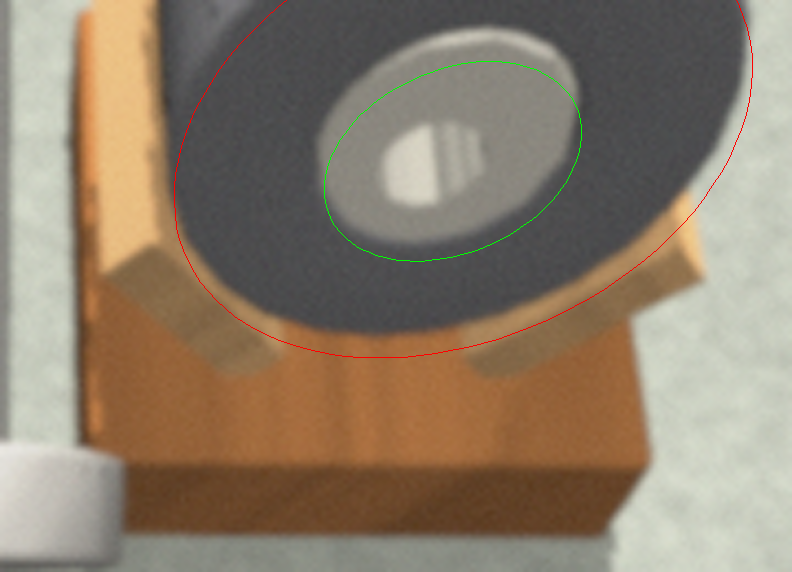

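```bash
python3 - <<'E'
from m import *
T=tool_T()
Rt=Ro.from_euler('xyz',[180,0,81.6],degrees=True)
print("rot",(Ro.from_matrix(T[:3,:3]).inv()*Rt).as_rotvec())
for g in [(608,-80,130),(640.5,-83.7,100),(640.5,-83.7,54.7)]: print(shift(T,g))
print("sand",plane(S,ST,[(330,275)],30),"spare",plane(S,ST,[(309,312)],45))
# shaft line in w2
im=cv2.imread("pics/w2.png")
g=cv2.cvtColor(im,cv2.COLOR_BGR2GRAY).astype(int)
for y in (5,40,85,150,200):
    row=g[y,270:360];e=np.abs(np.diff(row));print(y,[(270+i,int(e[i])) for i in np.argsort(-e)[:6]])
E
```

```text
rot [-0.01 -0.53 -0.  ]
[-1.73  3.96 -5.1 ]
[-3.14  7.25 -2.48]
[-5.44  7.29  1.43]
sand [[601.89 -92.13  30.  ]] spare [[ 698.22 -214.4    45.  ]]
5 [(np.int64(346), 26), (np.int64(332), 25), (np.int64(331), 23), (np.int64(293), 20), (np.int64(292), 18), (np.int64(294), 17)]
40 [(np.int64(345), 46), (np.int64(344), 30), (np.int64(348), 30), (np.int64(331), 28), (np.int64(346), 26), (np.int64(274), 23)]
85 [(np.int64(346), 48), (np.int64(347), 35), (np.int64(345), 32), (np.int64(331), 27), (np.int64(295), 24), (np.int64(349), 22)]
150 [(np.int64(331), 34), (np.int64(350), 27), (np.int64(297), 26), (np.int64(296), 25), (np.int64(349), 19), (np.int64(330), 19)]
200 [(np.int64(330), 32), (np.int64(331), 31), (np.int64(298), 25), (np.int64(297), 22), (np.int64(296), 12), (np.int64(332), 11)]
```

```bash
python3 -m inch '[[[-1.7,4,-5.1],[-0.01,-0.1,0],0],[[-1.7,4,-5.1],[-0.01,-0.25,0],0],[[-1.7,4,-5.1],[-0.01,-0.4,0],0],[[-1.7,4,-5.1],[-0.01,-0.53,0],0],[[-3.1,7.3,-2.5],[-0.01,-0.53,0],0],[[-3.1,7.3,-2.5],[-0.01,-0.53,0],0],[[-3.1,7.3,-2.5],[-0.01,-0.53,0],0],[[-5.4,7.3,1.4],[-0.01,-0.53,0],0],[[-5.4,7.3,1.4],[-0.01,-0.53,0],0],[[-5.4,7.3,1.4],[-0.01,-0.53,0],0],[[-5.4,7.3,1.4],[-0.01,-0.53,0],0]]'
python3 - <<'E'
from h import *
s=telemetry.sense();print(s['time'],s['tool_pos'],s['tcp_rot'],s['ft_force'],s['wrist_torque'])
np.save("w3T.npy",tool_T(s))
for n in ("wrist","scene","side"):
    im=viewer.snapshot(n)[:,:,::-1];cv2.imwrite(f"pics/{n}3.png",im)
    if n=="scene": cv2.imwrite("pics/s3c.png",cv2.resize(im[190:290,330:470],None,fx=5.5,fy=5.5,interpolation=cv2.INTER_CUBIC))
    if n=="side": cv2.imwrite("pics/d3c.png",cv2.resize(im[200:350,160:320],None,fx=4,fy=4,interpolation=cv2.INTER_CUBIC))
E
```

```text
time: 5.35
tool_pos: [640.9, -83.2, 56.5]
tcp_rot: [179.8, -0.1, 81.5]
ft_force: [0.2, 0.4, -0.6]
finger_gap: 18.4
5.35 [640.94 -83.24  56.52] [179.8   -0.09  81.52] [ 0.15  0.41 -0.61] [-0.01 -0.01 -0.04]
```

View pics/wrist3.png

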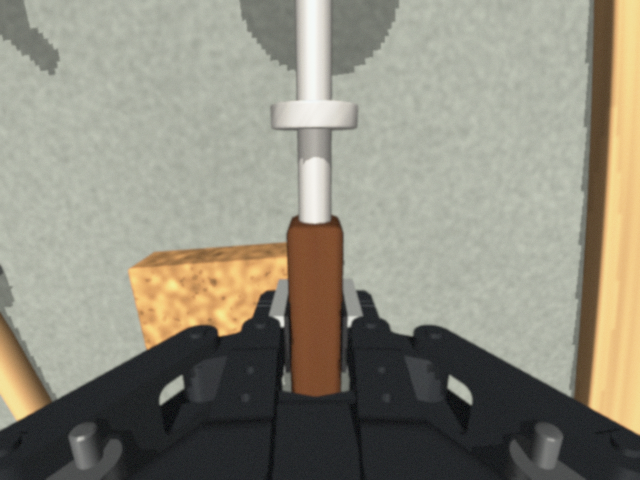

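View pics/s3c.png

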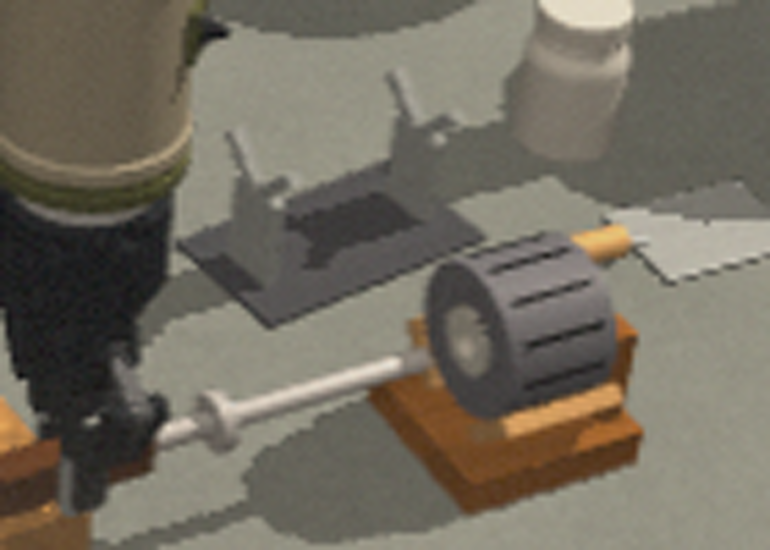

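View pics/d3c.png

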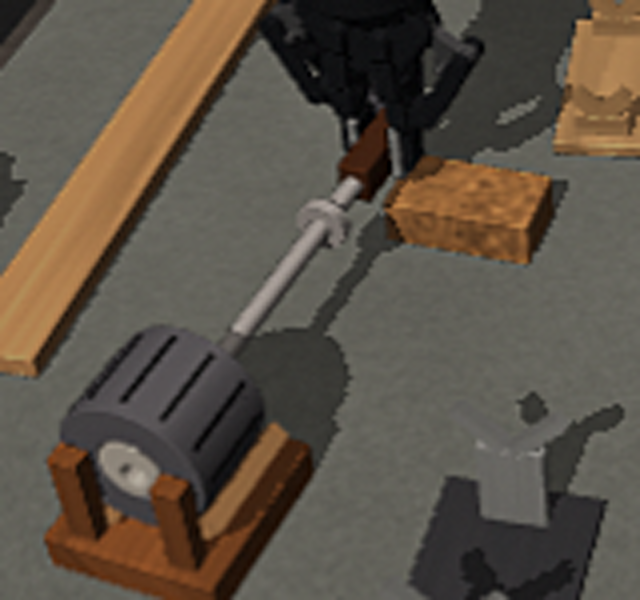

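```bash
python3 - <<'E'
import cv2
a=cv2.imread("pics/scene3.png");b=cv2.imread("pics/side3.png")
cv2.imwrite("pics/z1.png",cv2.resize(a[235:275,360:440],None,fx=10,fy=10,interpolation=cv2.INTER_CUBIC))
cv2.imwrite("pics/z2.png",cv2.resize(b[240:300,205:255],None,fx=10,fy=10,interpolation=cv2.INTER_CUBIC))
E
```

```text
(no output)
```

View pics/z1.png

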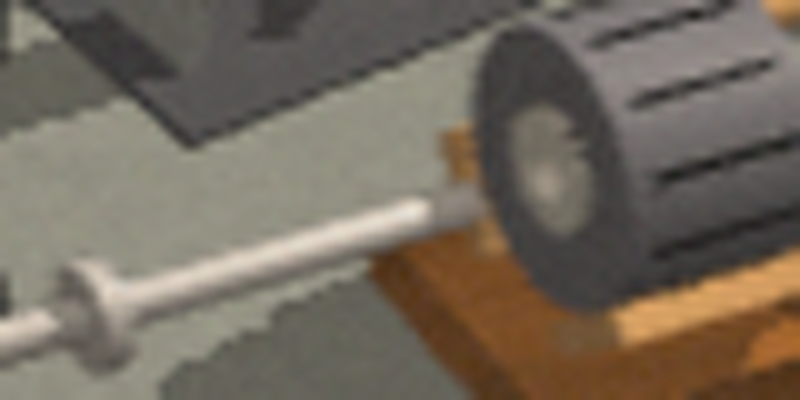

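View pics/z2.png

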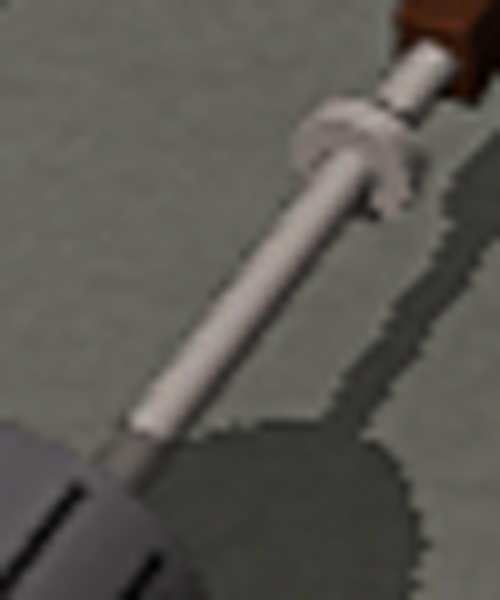

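```bash
python3 - <<'E'
from m import *
sa=[(118/10+360,302/10+235),(430/10+360,212/10+235)]
sb=[(345/10+205,170/10+240),(128/10+205,458/10+240)]
o1,d1=rays(S,ST,sa);o2,d2=rays(D,DT,sb)
n1=np.cross(*d1);n2=np.cross(*d2);n1/=np.linalg.norm(n1);n2/=np.linalg.norm(n2)
ld=np.cross(n1,n2);ld/=np.linalg.norm(ld)
if ld[1]<0: ld=-ld
p=np.linalg.lstsq(np.array([n1,n2]),np.array([n1@o1,n2@o2]),rcond=None)[0]
at=lambda y:p+ld*(y-p[1])/ld[1]
print("dir",ld,"yaw",np.degrees(np.arctan2(ld[1],ld[0])),"pitch",np.degrees(np.arcsin(ld[2])),at(20),at(105),at(130))
T=np.load("w3T.npy");tx=T[:3,0];print("tool line",tx,T[:3,3]+190.5*tx)
print("scene tip",tri([(S,ST,(408,254.7))]) if 0 else plane(S,ST,[(408,254.7)],60))
E
```

```text
dir [ 0.15  0.99 -0.  ] yaw 81.58917311744106 pitch -0.19298418141070378 [657.52  20.    60.6 ] [670.09 105.    60.31] [673.79 130.    60.23]
tool line [0.15 0.99 0.  ] [669.02 105.18  56.83]
scene tip [[670.06 108.17  60.  ]]
```

Both views put the shaft axis parallel to the cradle at z≈60 and within about 1 mm of the estimated bore. I'll advance to near contact and then creep.

```bash
python3 -m inch '[[[0.8,0,0],[0,0,0],0],[[1.6,0,0],[0,0,0],0],[[1.9,0,0],[0,0,0],0],[[2.1,0,0],[0,0,0],0],[[2.3,0,0],[0,0,0],0],[[2.5,0,0],[0,0,0],0],[[2.7,0,0],[0,0,0],0],[[2.9,0,0],[0,0,0],0],[[2.9,0,0],[0,0,0],0]]'
python3 - <<'E'
from h import *
s=telemetry.sense();print(s['time'],s['tool_pos'],s['tcp_rot'],s['ft_force'],s['wrist_torque'])
im=viewer.snapshot("scene")[:,:,::-1];cv2.imwrite("pics/scene4.png",im)
cv2.imwrite("pics/z4.png",cv2.resize(im[230:280,370:450],None,fx=10,fy=10,interpolation=cv2.INTER_CUBIC))
E
```

```text
time: 6.4
tool_pos: [643.1, -57.8, 53.3]
tcp_rot: [-179.9, 0.2, 81.5]
ft_force: [-4.2, -17.6, 1.2]
finger_gap: 18.0
6.4 [643.13 -57.79  53.27] [-179.94    0.22   81.51] [ -4.24 -17.63   1.24] [-2.55  0.58  0.27]
```

View pics/z4.png

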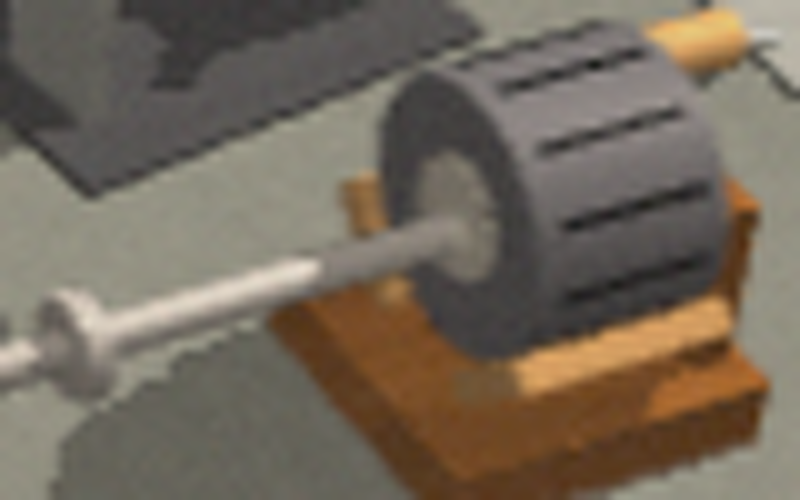

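```bash
python3 -m inch '[[[-0.4,0,0],[0,0,0],0],[[-0.5,0,0],[0,0,0],0],[[-0.5,0,0],[0,0,0],0],[[-0.5,0,0],[0,0,0],0]]'
python3 - <<'E'
from h import *
s=telemetry.sense();print(s['time'],s['tool_pos'],s['tcp_rot'],s['ft_force'],s['wrist_torque'])
for n,(y0,y1,x0,x1) in (("scene",(230,280,370,450)),("side",(220,330,170,290))):
    im=viewer.snapshot(n)[:,:,::-1];cv2.imwrite(f"pics/{n}5.png",im)
    f=10 if n=="scene" else 5.4
    cv2.imwrite(f"pics/z5{n}.png",cv2.resize(im[y0:y1,x0:x1],None,fx=f,fy=f,interpolation=cv2.INTER_CUBIC))
s=telemetry.sense();print(s['time'],s['tool_pos'],s['tcp_rot'],s['ft_force'],s['wrist_torque'])
E
```

```text
time: 6.85
tool_pos: [643.0, -58.4, 53.1]
tcp_rot: [-180.0, -0.1, 81.6]
ft_force: [0.8, -0.6, -1.9]
finger_gap: 18.2
6.85 [642.97 -58.41  53.13] [-179.96   -0.11   81.58] [ 0.78 -0.61 -1.86] [-0.21  0.06 -0.07]
6.95 [643.   -58.43  53.18] [-179.96   -0.1    81.59] [-0.2  -0.25 -1.89] [-0.24  0.03 -0.07]
```

View pics/z5scene.png

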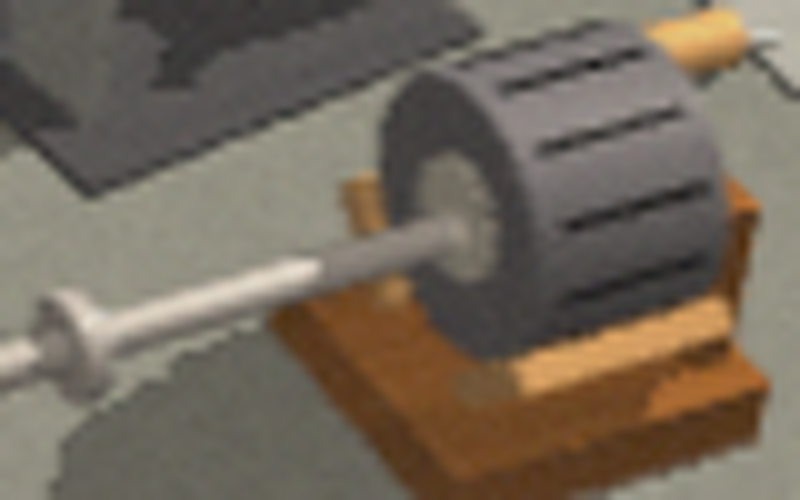

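View pics/z5side.png

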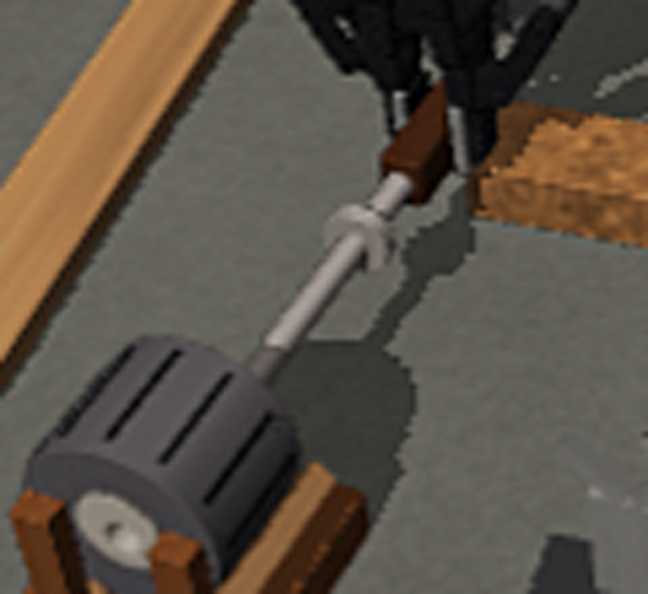

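```bash
python3 - <<'E'
from m import *
X=np.array([673,130,63.5]);l=np.array([.989,-.146,0])
p=proj(S,ST,[X,X+[0,0,-3.1],X+3*l]);print(p, (p[1]-p[0])*10,(p[2]-p[0])*10)
E
```

```text
[[415.17 251.55]
 [415.02 252.46]
 [415.79 252.21]] [-1.52  9.07] [6.13 6.59]
```

```bash
python3 -m inch '[[[-0.3,0,0],[0,0,0],0],[[-0.3,0,-0.25],[0,0,0],0],[[-0.3,0,-0.25],[0,0,0],0],[[0,0,-0.25],[0,0,0],0],[[0.2,0,-0.25],[0,0,0],0],[[0.3,0,-0.25],[0,0,0],0],[[0.3,0,-0.25],[0,0,0],0]]'; python3 -c "
from h import *
s=telemetry.sense();print(s['time'],s['tool_pos'],s['ft_force'],s['wrist_torque'])"
```

```text
time: 7.65
tool_pos: [643.5, -55.4, 55.7]
tcp_rot: [-180.0, -0.1, 81.6]
ft_force: [-0.6, 0.4, -0.2]
finger_gap: 18.2
7.65 [643.51 -55.41  55.72] [-0.61  0.38 -0.2 ] [-0.01 -0.07 -0.09]
```

No force and 3 mm past the earlier contact point, so the tip has entered. I'll keep going in checked steps.

```bash
python3 -m inch '[[[0.2,0,0],[0,0,0],0],[[0.4,0,0],[0,0,0],0],[[0.6,0,0],[0,0,0],0],[[0.8,0,0],[0,0,0],0],[[1,0,0],[0,0,0],0],[[1,0,0],[0,0,0],0]]'; python3 -c "
from h import *
s=telemetry.sense();print(s['time'],s['tool_pos'],s['ft_force'],s['wrist_torque'])"
```

```text
time: 8.25
tool_pos: [644.9, -45.4, 55.7]
tcp_rot: [-180.0, -0.1, 81.6]
ft_force: [0.2, 0.8, -0.0]
finger_gap: 18.2
8.25 [644.9  -45.45  55.73] [ 0.24  0.78 -0.03] [ 0.09 -0.18 -0.13]
```

```bash
python3 -m inch '[[[0.4,0,0],[0,0,0],0],[[0.8,0,0],[0,0,0],0],[[1.2,0,0],[0,0,0],0],[[1.6,0,0],[0,0,0],0],[[2,0,0],[0,0,0],0],[[2.4,0,0],[0,0,0],0],[[2.4,0,0],[0,0,0],0]]'; python3 -c "
from h import *
s=telemetry.sense();print(s['time'],s['tool_pos'],s['ft_force'],s['wrist_torque'])
im=viewer.snapshot('scene')[:,:,::-1]
cv2.imwrite('pics/z6.png',cv2.resize(im[220:290,350:450],None,fx=8,fy=8,interpolation=cv2.INTER_CUBIC))"
```

```text
time: 8.95
tool_pos: [648.4, -21.3, 55.7]
tcp_rot: [-180.0, -0.1, 81.6]
ft_force: [1.0, 1.3, -1.8]
finger_gap: 18.1
8.95 [648.44 -21.32  55.71] [ 0.97  1.3  -1.77] [ 0.16 -0.14 -0.2 ]
```

View pics/z6.png

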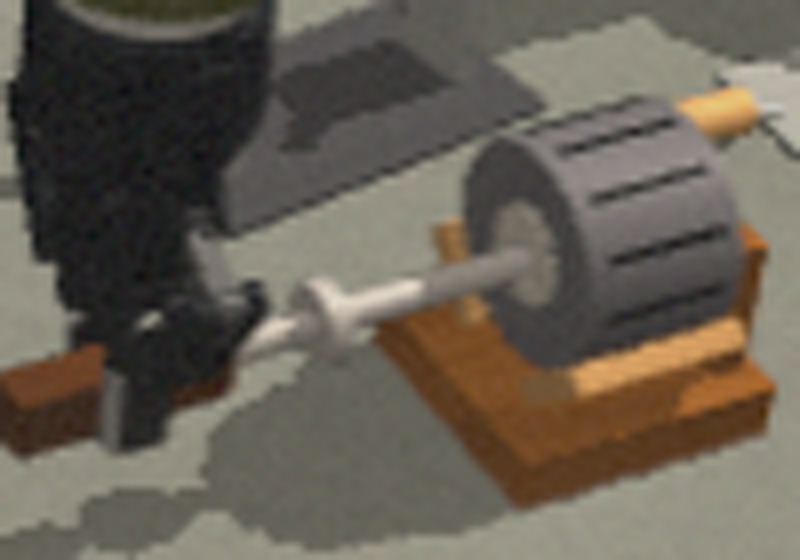

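```bash
python3 -m inch '[[[0.4,0,0],[0,0,0],0],[[0.8,0,0],[0,0,0],0],[[1.2,0,0],[0,0,0],0],[[1.6,0,0],[0,0,0],0],[[2,0,0],[0,0,0],0],[[2.4,0,0],[0,0,0],0],[[2.8,0,0],[0,0,0],0],[[3.2,0,0],[0,0,0],0],[[3.2,0,0],[0,0,0],0]]'; python3 -c "
from h import *
s=telemetry.sense();print(s['time'],s['tool_pos'],s['ft_force'],s['wrist_torque'])"
```

```text
time: 9.9
tool_pos: [653.2, 10.4, 55.8]
tcp_rot: [-180.0, -0.1, 81.6]
ft_force: [1.4, 0.7, 0.3]
finger_gap: 18.3
9.9 [653.16  10.37  55.82] [1.38 0.65 0.27] [ 0.21 -0.16 -0.11]
```

```bash
python3 -m inch '[[[0.4,0,0],[0,0,0],0],[[0.8,0,0],[0,0,0],0],[[1.2,0,0],[0,0,0],0],[[1.6,0,0],[0,0,0],0],[[2,0,0],[0,0,0],0],[[2.4,0,0],[0,0,0],0],[[2.8,0,0],[0,0,0],0],[[3.2,0,0],[0,0,0],0],[[3.4,0,0],[0,0,0],0],[[3.6,0,0],[0,0,0],0],[[3.6,0,0],[0,0,0],0]]'; python3 -c "
from h import *
s=telemetry.sense();print(s['time'],s['tool_pos'],s['ft_force'],s['wrist_torque'])"
```

```text
time: 11.0
tool_pos: [658.4, 45.5, 55.9]
tcp_rot: [-180.0, -0.1, 81.6]
ft_force: [1.7, 0.7, 1.4]
finger_gap: 18.1
11.0 [658.42  45.52  55.93] [1.67 0.71 1.4 ] [ 0.17 -0.24 -0.08]
```

```bash
python3 -m inch '[[[0.1,0,0],[0,0,0],0],[[0.2,0,0],[0,0,0],0],[[0.3,0,0],[0,0,0],0],[[0.4,0,0],[0,0,0],0],[[0.5,0,0],[0,0,0],0],[[0.6,0,0],[0,0,0],0],[[0.6,0,0],[0,0,0],0]]'; python3 -c "
from h import *
s=telemetry.sense();print(s['time'],s['tool_pos'],s['ft_force'],s['wrist_torque'])"
```

```text
time: 11.7
tool_pos: [659.1, 50.3, 55.9]
tcp_rot: [-180.0, -0.0, 81.6]
ft_force: [-0.4, -5.8, 3.1]
finger_gap: 18.3
11.7 [659.13  50.33  55.93] [-0.42 -5.75  3.12] [-0.64  0.04 -0.1 ]
```

```bash
python3 -m inch '[[[0.08,0,0],[0,0,0],0],[[0.08,0,0],[0,0,0],0],[[0.08,0,0],[0,0,0],0],[[0.08,0,0],[0,0,0],0]]'; python3 -c "
from h import *
s=telemetry.sense();print(s['time'],s['tool_pos'],s['ft_force'],s['wrist_torque'])
im=viewer.snapshot('scene')[:,:,::-1]
cv2.imwrite('pics/z7.png',cv2.resize(im[220:290,350:450],None,fx=8,fy=8,interpolation=cv2.INTER_CUBIC))
im=viewer.snapshot('wrist')[:,:,::-1]; cv2.imwrite('pics/w7.png',im)"
```

```text
time: 12.1
tool_pos: [659.1, 50.4, 55.9]
tcp_rot: [-179.9, 0.0, 81.5]
ft_force: [-1.2, -8.6, 4.4]
finger_gap: 18.0
12.1 [659.08  50.38  55.9 ] [-1.24 -8.61  4.41] [-1.11  0.17 -0.11]
```

View pics/z7.png

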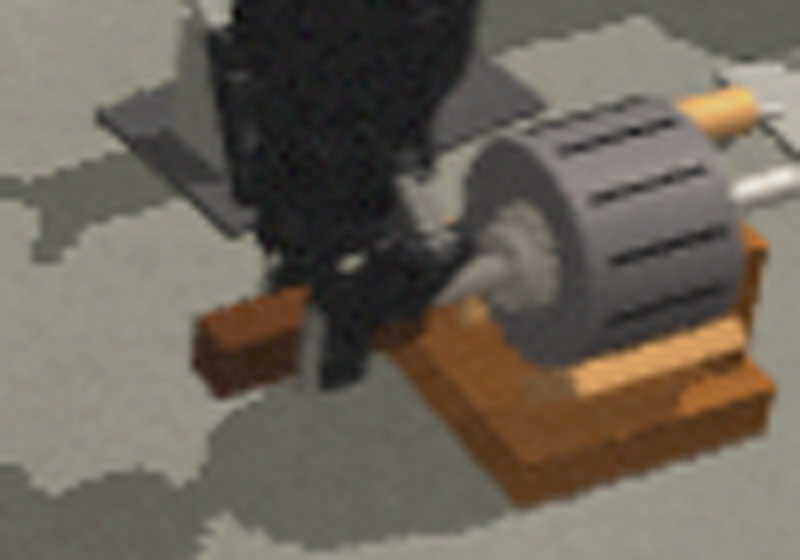

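View pics/w7.png

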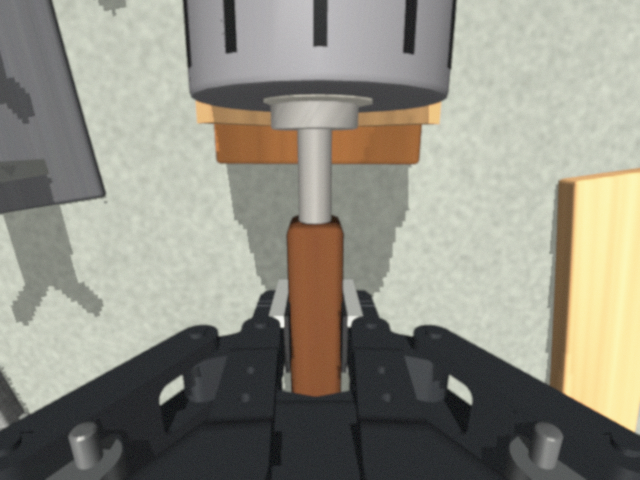

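Collar flush against the bush, TCP at the predicted home position and the force rising on a hard stop: it is seated. I'll lift now, tipping the shaft up slightly so the drum stays on the collar.

```bash
python3 -m inch '[[[-0.08,0,-0.1],[0,0,0],0],[[-0.08,0,-0.5],[0,0.01,0],0],[[-0.08,0,-1],[0,0.03,0],0],[[-0.08,0,-1.6],[0,0.05,0],0],[[-0.08,0,-2.4],[0,0.07,0],0],[[-0.08,0,-3.2],[0,0.09,0],0],[[-0.08,0,-4],[0,0.1,0],0],[[-0.08,0,-5],[0,0.1,0],0],[[-0.08,0,-6],[0,0.1,0],0],[[-0.08,0,-7],[0,0.1,0],0],[[-0.08,0,-8],[0,0.1,0],0],[[-0.08,0,-9],[0,0.1,0],0],[[-0.08,0,-10],[0,0.1,0],0],[[-0.08,0,-10],[0,0.1,0],0],[[-0.08,0,-10],[0,0.1,0],0]]' 120; python3 -c "
from h import *
s=telemetry.sense();print(s['time'],s['tool_pos'],s['tcp_rot'],s['ft_force'],s['wrist_torque'])
np.save('w8T.npy',tool_T(s))
for n in ('scene','side','wrist'):
  im=viewer.snapshot(n)[:,:,::-1];cv2.imwrite(f'pics/{n}8.png',im)
"
```

```text
time: 13.7
tool_pos: [659.4, 50.9, 156.1]
tcp_rot: [-180.0, -5.8, 81.6]
ft_force: [-0.3, -0.2, -3.2]
finger_gap: 18.1
13.7 [659.38  50.93 156.11] [-179.98   -5.83   81.57] [-0.29 -0.17 -3.16] [-0.34  0.06 -0.02]
```

View pics/scene8.png

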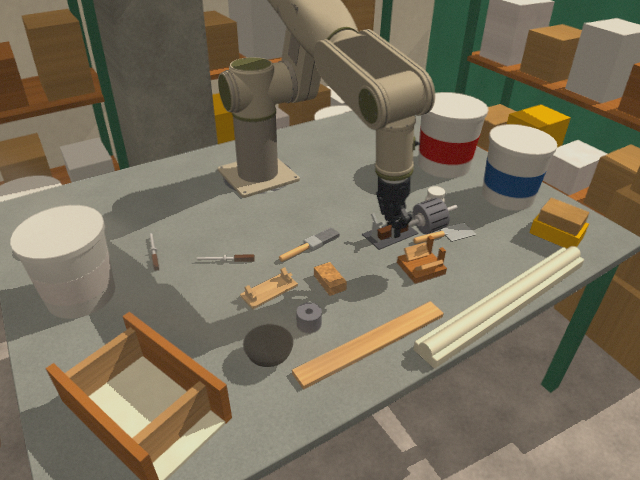

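View pics/wrist8.png

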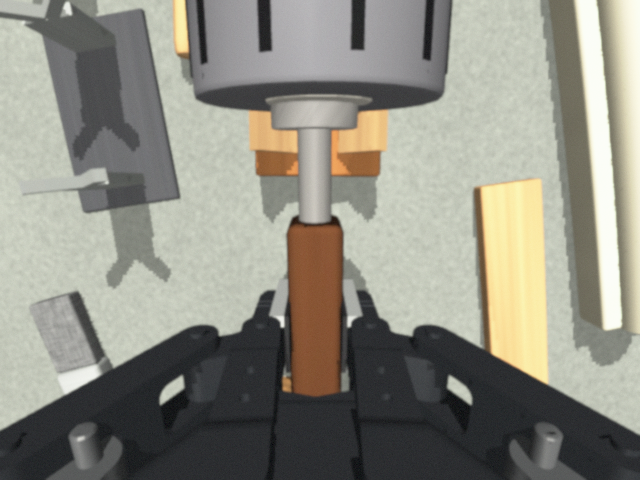

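View pics/side8.png

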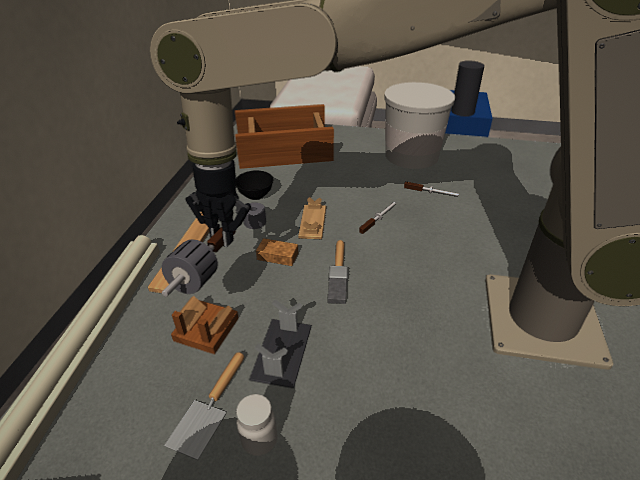

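```bash
python3 - <<'E'
from m import *
R=[]
for n,a,b in [("-y,-x",f2(132,205),g2(703,178)),("-y,+x",f2(192,258),g2(573,158)),("+y,-x",f2(308,140),g2(630,398)),("+y,+x",f2(375,190),g2(508,385))]:
    x,e=tri([(S,ST,a),(D,DT,b)]);R.append(x);print(n,x,e[0])
R=np.array(R);print(R.mean(0),(R[0]+R[1])/2,(R[2]+R[3])/2)
E
```

```text
-y,-x [484.93 125.83  74.18] 1.7628136781427406
-y,+x [535.95 124.    74.27] 0.3303868903994871
+y,-x [485.93 233.6   75.56] 2.362986475852763
+y,+x [531.8  235.63  72.68] 4.3616062037703065
[509.65 179.76  74.17] [510.44 124.91  74.23] [508.86 234.61  74.12]
```

```bash
python3 - <<'E'
from h import *
T=tool_T();R0=Ro.from_matrix(T[:3,:3])
b=Ro.from_euler('xyz',[180,0,90],degrees=True)
print((R0.inv()*b*Ro.from_rotvec([0,.1,0])).as_rotvec(),shift(T,(510.7,70,156)))
E
```

```text
[ 0.01 -0.   -0.15] [ -0.27 -14.92  -0.11]
```

```bash
python3 -m inch '[[[0,-1,0],[0,0,-0.01],0],[[0,-3,0],[0,0,-0.03],0],[[0,-5.5,0],[0,0,-0.06],0],[[-0.1,-8,0],[0,0,-0.09],0],[[-0.2,-10.5,-0.1],[0,0,-0.12],0],[[-0.2,-13,-0.1],[0.01,0,-0.15],0],[[-0.27,-14.4,-0.1],[0.01,0,-0.15],0],[[-0.27,-14.9,-0.1],[0.01,0,-0.15],0],[[-0.27,-14.9,-0.1],[0.01,0,-0.15],0],[[-0.27,-14.9,-0.1],[0.01,0,-0.15],0]]'; python3 -c "
from h import *
s=telemetry.sense();print(s['time'],s['tool_pos'],s['tcp_rot'],s['ft_force'],s['wrist_torque'])
np.save('w9T.npy',tool_T(s))
for n in ('scene','side','wrist'):
  im=viewer.snapshot(n)[:,:,::-1];cv2.imwrite(f'pics/{n}9.png',im)
  if n=='side': cv2.imwrite('pics/d9.png',cv2.resize(im[220:400,210:370],None,fx=3.3,fy=3.3,interpolation=cv2.INTER_CUBIC))
  if n=='scene': cv2.imwrite('pics/s9.png',cv2.resize(im[160:260,330:450],None,fx=6,fy=6,interpolation=cv2.INTER_CUBIC))
"
```

```text
time: 14.85
tool_pos: [512.0, 69.9, 156.8]
tcp_rot: [179.7, -5.8, 90.2]
ft_force: [0.4, -0.3, -2.8]
finger_gap: 18.2
14.85 [512.04  69.9  156.8 ] [179.7   -5.81  90.2 ] [ 0.36 -0.27 -2.8 ] [-0.3  -0.03  0.02]
```

View pics/wrist9.png

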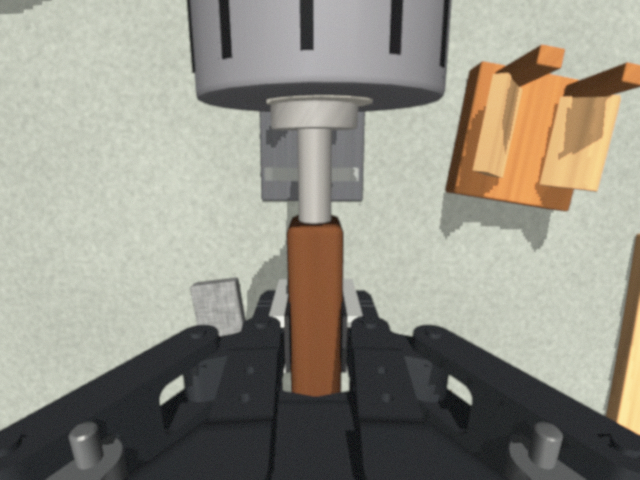

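View pics/d9.png

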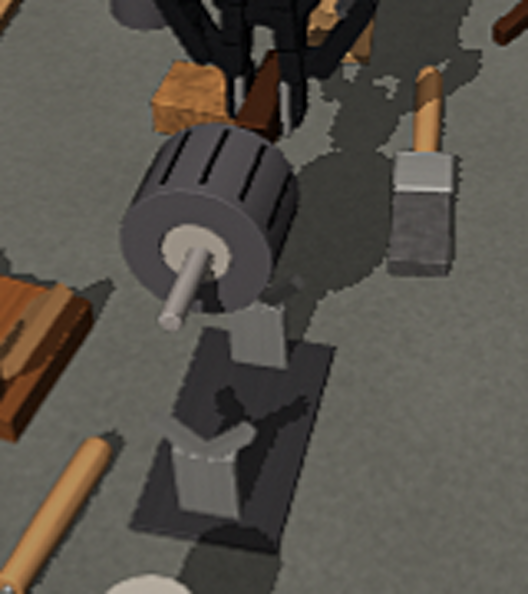

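View pics/s9.png

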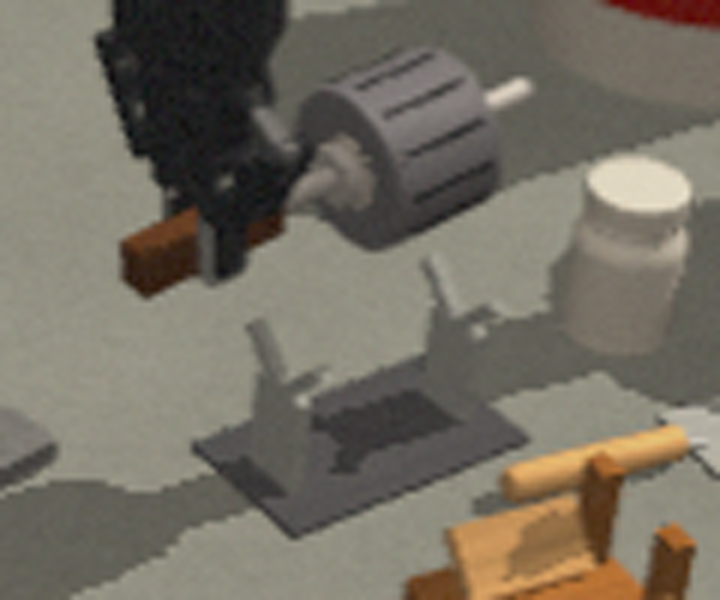

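```bash
python3 - <<'E'
from m import *
T9=np.load('w9T.npy');WT9=wT(T9)
print("plate top edges",plane(W,WT9,[(310,168),(310,181)],77))
print("base near edge corners",plane(W,WT9,[(263,201),(362,201)],0))
print("collar front rim",plane(W,WT9,[(315,99)],156.8+4+15))
T=tool_T();R0=Ro.from_matrix(T[:3,:3]);b=Ro.from_euler('xyz',[180,0,90],degrees=True)
tilt=b*Ro.from_rotvec([0,.1,0])
print(shift(T,(510.3,70,75)),(R0.inv()*tilt).as_rotvec(),(R0.inv()*b).as_rotvec(),shift(T,(510.3,70,66)))
E
```

```text
plate top edges [[508.59 131.61  77.  ]
 [508.6  123.74  77.  ]]
base near edge corners [[468.28 107.21   0.  ]
 [551.61 107.42   0.  ]]
collar front rim [[511.21 149.92 175.8 ]]
[-0.81 -0.21  8.12] [ 0. -0.  0.] [ 0.  -0.1  0. ] [-0.91 -0.21  9.02]
```

```bash
python3 -m inch '[[[-0.1,-0.2,1],[0,0,0],0],[[-0.25,-0.2,3],[0,0,0],0],[[-0.4,-0.2,5],[0,0,0],0],[[-0.6,-0.2,7],[0,0,0],0],[[-0.7,-0.2,8.1],[0,0,0],0],[[-0.75,-0.2,8.4],[0,-0.04,0],0],[[-0.8,-0.2,8.6],[0,-0.07,0],0],[[-0.8,-0.2,8.8],[0,-0.09,0],0],[[-0.8,-0.2,8.8],[0,-0.09,0],0],[[-0.8,-0.2,8.8],[0,-0.09,0],0]]'; python3 -c "
from h import *
s=telemetry.sense();print(s['time'],s['tool_pos'],s['tcp_rot'],s['ft_force'],s['wrist_torque'])
for n in ('scene','side','wrist'):
  im=viewer.snapshot(n)[:,:,::-1];cv2.imwrite(f'pics/{n}10.png',im)
  if n=='side': cv2.imwrite('pics/d10.png',cv2.resize(im[240:400,210:350],None,fx=3.7,fy=3.7,interpolation=cv2.INTER_CUBIC))
  if n=='scene': cv2.imwrite('pics/s10.png',cv2.resize(im[180:260,340:440],None,fx=7,fy=7,interpolation=cv2.INTER_CUBIC))
"
```

```text
time: 16.0
tool_pos: [509.9, 71.2, 68.4]
tcp_rot: [179.7, -0.7, 90.2]
ft_force: [0.2, 0.7, -1.8]
finger_gap: 18.2
16.0 [509.91  71.19  68.36] [179.74  -0.69  90.21] [ 0.23  0.66 -1.83] [-0.3  -0.03  0.01]
```

View pics/d10.png

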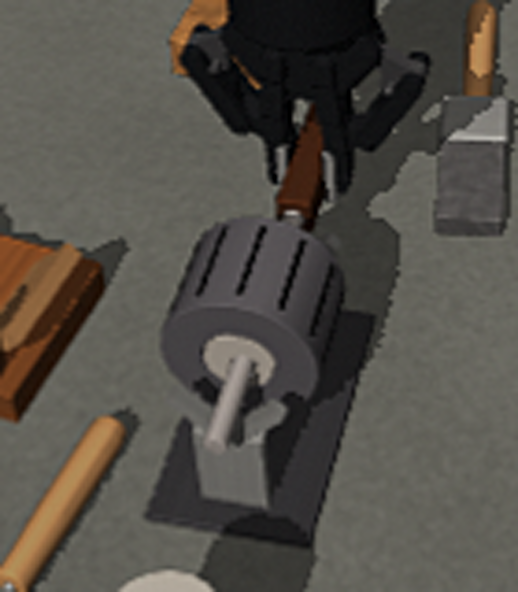

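View pics/s10.png

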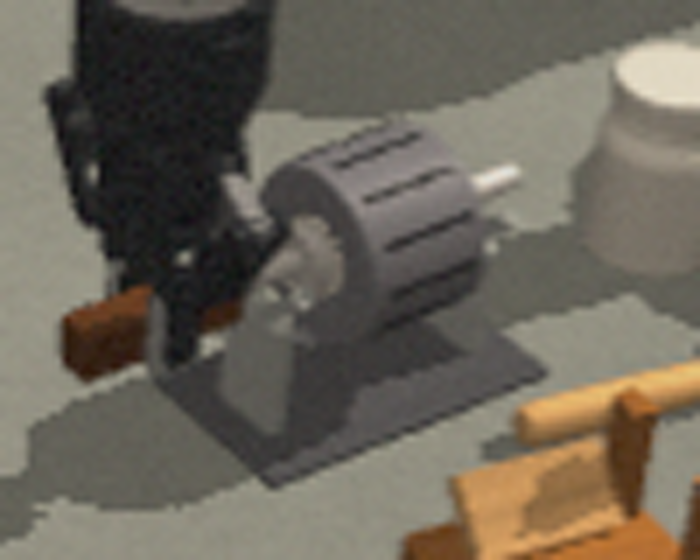

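View pics/wrist10.png

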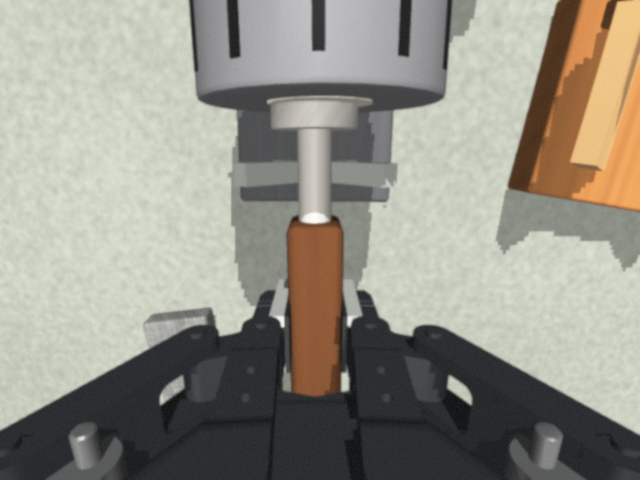

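```bash
python3 -m inch '[[[0,0,0.2],[0,-0.01,0],0],[[0,0,0.4],[0,-0.01,0],0],[[0,0,0.6],[0,-0.01,0],0],[[0,0,0.7],[0,-0.01,0],0],[[0,0,0.8],[0,-0.01,0],0],[[0,0,0.8],[0,-0.01,0],0]]'; python3 -c "
from h import *
s=telemetry.sense();print(s['time'],s['tool_pos'],s['tcp_rot'],s['ft_force'],s['wrist_torque'])"
```

```text
time: 16.75
tool_pos: [510.3, 71.1, 60.9]
tcp_rot: [179.7, -0.1, 90.2]
ft_force: [-1.5, -0.7, 2.5]
finger_gap: 18.0
16.75 [510.33  71.1   60.87] [179.69  -0.1   90.17] [-1.48 -0.74  2.51] [ 0.21  0.12 -0.03]
```

```bash
python3 -m inch '[[[0,0,0.05],[0,0,0],0],[[0,0,0.1],[0,0,0],0],[[0,0,0.15],[0,0,0],0],[[0,0,0.15],[0,0,0],0]]'; python3 -c "
from h import *
s=telemetry.sense();print(s['time'],s['tool_pos'],s['tcp_rot'],s['ft_force'],s['wrist_torque'])
for n in ('side','wrist'):
  im=viewer.snapshot(n)[:,:,::-1];cv2.imwrite(f'pics/{n}11.png',im)
  if n=='side': cv2.imwrite('pics/d11.png',cv2.resize(im[240:400,210:350],None,fx=3.7,fy=3.7,interpolation=cv2.INTER_CUBIC))
"
```

```text
time: 17.15
tool_pos: [510.6, 71.1, 60.3]
tcp_rot: [179.7, -0.1, 90.2]
ft_force: [-4.5, -1.6, 12.5]
finger_gap: 17.9
17.15 [510.59  71.08  60.29] [179.67  -0.09  90.2 ] [-4.52 -1.62 12.5 ] [0.38 0.79 0.27]
```

View pics/d11.png

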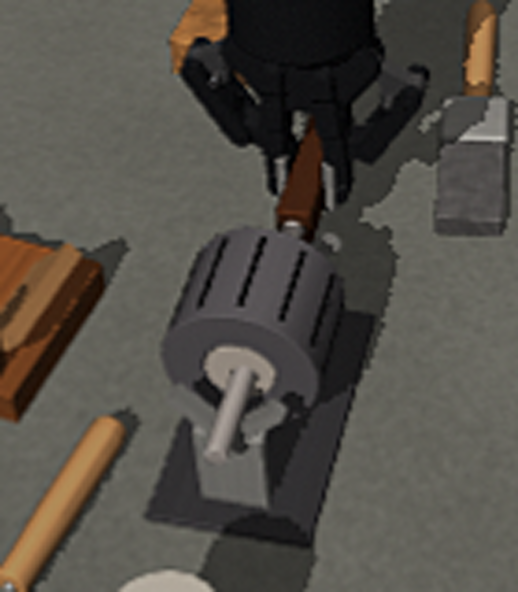

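View pics/wrist11.png

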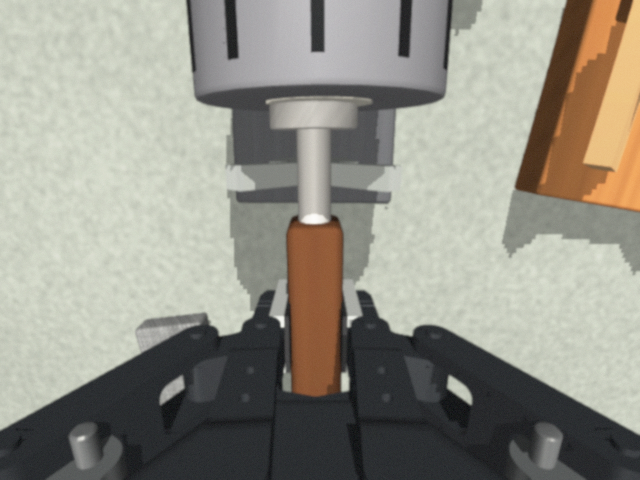

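```bash
python3 -m inch '[[[0,-0.1,-0.1],[0,0,0],0],[[0,-0.15,-0.1],[0,0,0],0],[[0,-0.15,-0.1],[0,0,0],0],[[0,-0.15,-0.1],[0,0,0],0]]'; python3 -c "
from h import *
s=telemetry.sense();print(s['time'],s['tool_pos'],s['tcp_rot'],s['ft_force'],s['wrist_torque'])"
python3 -m inch '[[[0,0,0.1],[0,0,0],0],[[0,0,0.1],[0,0,0],0],[[0,0,0.1],[0,0,0],0]]'; python3 -c "
from h import *
s=telemetry.sense();print(s['time'],s['tool_pos'],s['tcp_rot'],s['ft_force'],s['wrist_torque'])"
```

```text
time: 17.65
tool_pos: [509.9, 71.1, 60.8]
tcp_rot: [179.6, -0.1, 90.2]
ft_force: [5.8, 0.9, 4.5]
finger_gap: 18.3
17.65 [509.89  71.09  60.81] [179.56  -0.1   90.16] [5.78 0.9  4.5 ] [ 0.23 -0.79 -0.31]
time: 17.95
tool_pos: [510.0, 71.1, 60.4]
tcp_rot: [179.6, -0.1, 90.2]
ft_force: [3.0, -0.3, 10.3]
finger_gap: 18.4
17.95 [510.04  71.08  60.44] [179.55  -0.1   90.17] [ 2.98 -0.26 10.26] [ 0.4  -0.3  -0.13]
```

```bash
python3 -m inch '[[[0,0.05,-0.2],[0,0,0],0],[[0,0.05,-0.2],[0,0,0],0],[[0,0.05,-0.2],[0,0,0],0]]' 20; python3 -c "
from h import *
s=telemetry.sense();print(s['time'],s['tool_pos'],s['tcp_rot'],s['ft_force'],s['wrist_torque'])
im=viewer.snapshot('side')[:,:,::-1];cv2.imwrite('pics/d12.png',cv2.resize(im[240:400,210:350],None,fx=3.7,fy=3.7,interpolation=cv2.INTER_CUBIC))"
```

```text
time: 18.25
tool_pos: [509.5, 71.1, 61.2]
tcp_rot: [179.7, -0.1, 90.2]
ft_force: [4.7, 0.6, 4.0]
finger_gap: 18.3
18.25 [509.54  71.05  61.17] [179.66  -0.09  90.17] [4.72 0.63 4.04] [ 0.14 -0.81 -0.38]
```

View pics/d12.png

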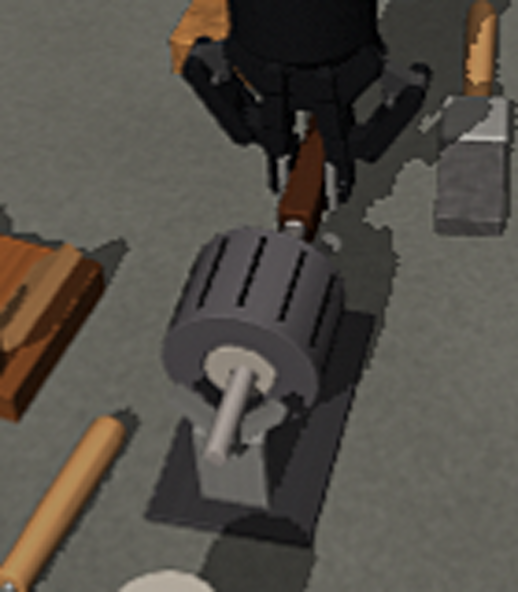

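```bash
python3 -m inch '[[[0,0.1,0],[0,0,0],0],[[0,0.1,0],[0,0,0],0],[[0,0.1,0],[0,0,0],0]]'; python3 -c "
from h import *
s=telemetry.sense();print(s['time'],s['tool_pos'],s['ft_force'],s['wrist_torque'])"
```

```text
time: 18.6
tool_pos: [509.9, 71.0, 60.8]
tcp_rot: [179.7, -0.1, 90.2]
ft_force: [4.1, 0.8, 4.7]
finger_gap: 17.9
18.6 [509.88  71.04  60.81] [4.14 0.79 4.66] [ 0.25 -0.5  -0.17]
```

Light load, seated in the notches. I'll release slowly.

```bash
python3 -m inch '[[[0,0.03,0],[0,0,0],0.25],[[0,0.03,0],[0,0,0],0.3],[[0,0.03,0],[0,0,0],0.35],[[0,0.03,0],[0,0,0],0.45],[[0,0.03,0],[0,0,0],0.55],[[0,0.03,0],[0,0,0],0.55],[[0,0.03,0],[0,0,0],0.55],[[0,0.03,0],[0,0,0],0.55]]'; python3 -c "
from h import *
s=telemetry.sense();print(s['time'],s['tool_pos'],s['ft_force'],s['wrist_torque'])
for n in ('side','wrist'):
  im=viewer.snapshot(n)[:,:,::-1];cv2.imwrite(f'pics/{n}13.png',im)
  if n=='side': cv2.imwrite('pics/d13.png',cv2.resize(im[240:400,210:350],None,fx=3.7,fy=3.7,interpolation=cv2.INTER_CUBIC))
"
```

```text
time: 19.4
tool_pos: [510.1, 71.0, 60.8]
tcp_rot: [179.7, -0.1, 90.2]
ft_force: [1.0, -0.8, -0.2]
finger_gap: 46.6
19.4 [510.14  71.05  60.83] [ 0.95 -0.82 -0.25] [-0.05  0.    0.03]
```

View pics/d13.png

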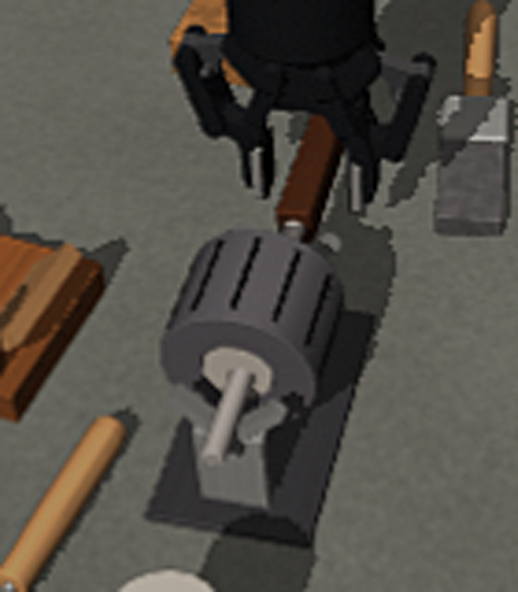

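View pics/wrist13.png

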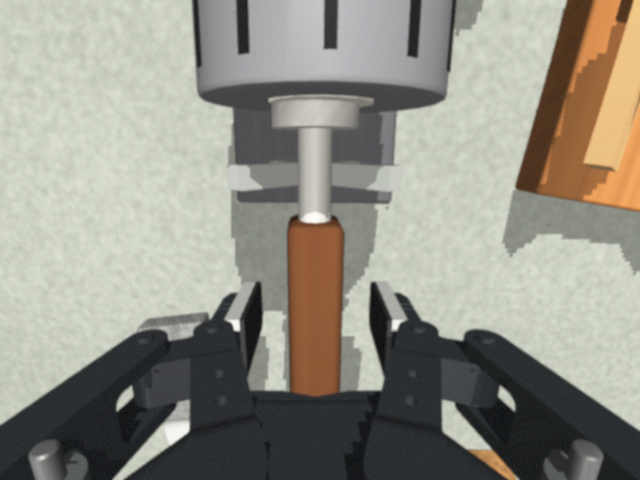

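It is hanging in both notches with the fingers clear. I'll retreat upward and verify.

```bash
python3 -m inch '[[[0,0,-0.5],[0,0,0],0.6],[[0,0,-2],[0,0,0],0.6],[[0,0,-5],[0,0,0],0.6],[[-3,0,-9],[0,0,0],0.6],[[-6,0,-13],[0,0,0],0.6],[[-9,0,-16],[0,0,0],0.6],[[-9,0,-18],[0,0,0],0.6],[[-9,0,-18],[0,0,0],0.6],[[-9,0,-18],[0,0,0],0.6],[[-9,0,-18],[0,0,0],0.6]]'; python3 -c "
from h import *
s=telemetry.sense();print(s['time'],s['tool_pos'],s['ft_force'])
np.save('w14T.npy',tool_T(s))
for n in ('scene','side','wrist'):
  im=viewer.snapshot(n)[:,:,::-1];cv2.imwrite(f'pics/{n}14.png',im)
  if n=='side': cv2.imwrite('pics/d14.png',cv2.resize(im[240:400,210:350],None,fx=3.7,fy=3.7,interpolation=cv2.INTER_CUBIC))
  if n=='scene': cv2.imwrite('pics/s14.png',cv2.resize(im[180:260,340:440],None,fx=7,fy=7,interpolation=cv2.INTER_CUBIC))
"
```

```text
time: 20.5
tool_pos: [508.9, -18.7, 239.5]
tcp_rot: [179.9, -0.1, 90.2]
ft_force: [0.6, 0.7, -0.7]
finger_gap: 51.3
20.5 [508.91 -18.68 239.49] [ 0.58  0.7  -0.68]
```

View pics/d14.png

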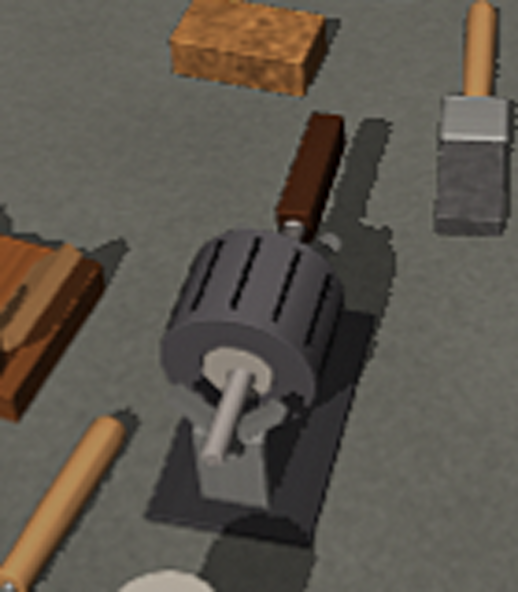

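View pics/s14.png

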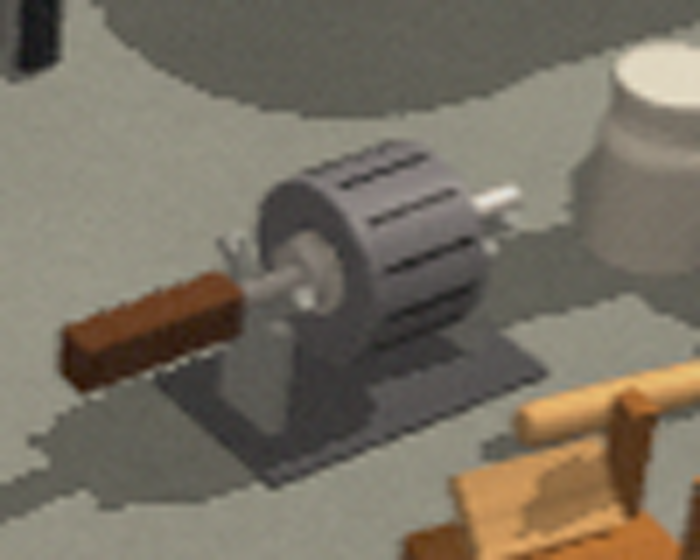

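View pics/wrist14.png

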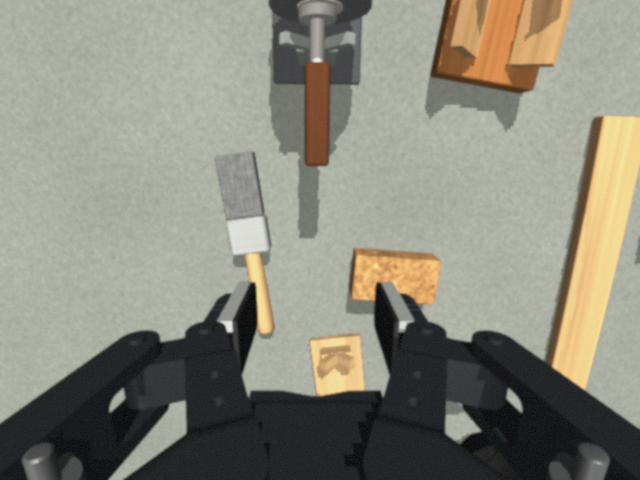

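```bash
python3 - <<'E'
from m import *
t,e=tri([(S,ST,(517/7+340,191/7+180)),(D,DT,(212/3.7+210,455/3.7+240))]);print("tip",t,e[0])
h,e=tri([(S,ST,(78/7+340,360/7+180)),(D,DT,(328/3.7+210,122/3.7+240))]);print("handle rear face",h,e[0])
d=(t-h);print(np.linalg.norm(d),np.degrees(np.arctan2(d[0],d[1])),np.degrees(np.arcsin(d[2]/np.linalg.norm(d))))
a=viewer.snapshot('side').astype(int);b=cv2.imread('pics/side14.png')[:,:,::-1].astype(int)
print("motion px",np.abs(a-b)[240:400,210:350].mean(), telemetry.sense()['time'])
# bystanders vs start (scene), masked diff
c=viewer.snapshot('scene').astype(int);o=cv2.imread('pics/scene0.png')[:,:,::-1].astype(int)
df=np.abs(c-o).sum(2)
for n,(x,y) in dict(spare=(309,316),bowl=(268,344),block=(330,278),brush=(310,244),knife=(458,232),jar=(434,203)).items(): print(n,df[y-12:y+12,x-20:x+20].mean())
E
```

```text
tip [512.45 261.02  67.19] 2.3998331284930647
handle rear face [513.03  31.54  67.57] 3.1277562848161535
229.47417292279962 -0.1453287254244404 -0.09602723073402
motion px 0.7770684523809523 20.7
spare 10.408333333333333
bowl 8.516666666666667
block 10.638541666666667
brush 13.0375
knife 11.682291666666666
jar 10.160416666666666
```

```bash
python3 -c "
from bench import r, telemetry
print(r.hand_in()); print(telemetry.sense()['time'])"
```

```text
the job is handed in; nothing more can be done
None
the job is handed in; nothing more can be done
```

I finished the job and handed it in at about 21 s of the 72 s. The interface gives no verdict.

**What I did:** I gripped the spindle by its handle and measured the bore, which sits about 3 mm below the drum's axis. The first try hit the bush at about 18 N. I backed off, raised the tool 2.5 mm, and the shaft went in freely. I pressed the collar home at about 9 N, lifted the drum with the shaft tipped slightly up, lowered it into both notches, released it and withdrew.

**Last checks:**
- **Spindle:** it lies level and in line with the stand to about 0.2° in both directions. Along the stand, its middle is within about 1–2 mm of centre.
- **Drum:** it is between the plates and looks tight against the collar. Two pictures about 0.2 s apart showed no movement.
- **Bystanders:** none shows a change beyond image noise.

**Disagreements:**
- **Spindle height:** the last camera measurement put the axis at z≈67. I expected about 63, because the stand and cradle looked sunk about 12 mm into the bench. The arm's own reading gave about 65. Both ends read the same height and the pictures show the shaft in both notches, so I took this as picture-reading error.
- **Spindle sideways:** it read about 2 mm off my estimate of the stand's centre line, which is within measuring error.

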